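Lay out gearbox parts in their kitting holders

TASK

Sort the four loose gearbox parts into the holders that match them: slip the big bearing over the fat post, the small bearing over the thin post, stand the stub shaft upright in the tube socket the same way up as it stands now, and lay the bearing cap, feet down, lengthwise in the long tray. Each must rest flat on its holder's base and stay there; leave the mug and the oil can where they are.

Things in the scene. Friction and masses are not known exactly. Their poses are not given: they have to be found in the camera images.
- big_bearing_centre (a point): Larger of two steel ball bearings (rings), lying flat on the bench. Outer diameter 62 mm, bore 47 mm, height 24 mm. Point: centre of the ring, 12 mm above its underside; z up along the ring's axis. 0.2 to 0.3 kg.
- small_bearing_centre (a point): Smaller steel ball bearing (ring), lying flat on the bench. Outer diameter 44 mm, bore 28 mm, height 24 mm. Point: centre of the ring, 12 mm above its underside; z up along the ring's axis. 0.12 to 0.19 kg.
- stub_shaft_centre (a point): Stepped steel stub shaft standing upright on the bench, 90 mm tall. From its foot: journal 30 mm in diameter for 32 mm, collar 44 mm in diameter from 32 to 42 mm, slimmer neck 24 mm in diameter from 42 mm to the top at 90 mm (good to grip). Point: on the axis, 45 mm above its foot; z up. 0.33 to 0.53 kg.
- bearing_cap_centre (a point): Grey arched bearing cap (bridge-shaped block) standing on two feet. 84 mm long along its x, 34 mm wide along its y, 44 mm high; the feet are 30 mm high, the crown (60 mm long) spans from 24 to 44 mm above the underside, with an open gap below it. The long side faces are flat: grip the crown across y. Point: middle of the cap, 22 mm above its underside; z up; a half turn makes no difference. 0.36 to 0.57 kg.
- fat_post_seat (a point): Fat aluminium post, 31 mm in diameter, 30 mm high, upright in the middle of a flat wooden base 84 x 84 x 8 mm that is fixed to the bench. Point: foot of the post on the base's top face, 8 mm above the bench; z up.
- thin_post_seat (a point): Thin aluminium post, 12 mm in diameter, 30 mm high, upright in the middle of a flat wooden base 84 x 84 x 8 mm that is fixed to the bench. Point: foot of the post on the base's top face, 8 mm above the bench; z up.
- tube_socket_seat (a point): Short upright aluminium tube, inside diameter 46 mm, outside 56 mm, its rim 26 mm above the wooden base (84 x 84 x 6 mm, fixed to the bench) which is its floor. Point: centre of the tube's floor, 6 mm above the bench; z up.
- long_tray_seat (a point): Rectangular wooden tray fixed to the bench: inside 104 mm along its x, 54 mm along its y, walls 6 mm thick, rim 8 mm above the tray's floor. Point: centre of the floor, 6 mm above the bench; z up.
- mug_centre (a point): White mug standing on the bench off to the robot's left (80 mm wide, 92 mm high, handle to one side). Bystander. Point: on its axis, 46 mm above the bench.
- oil_can_centre (a point): Round steel oil can with a thin spout, off to the robot's right (60 mm wide, 85 mm high, with spout 130 mm). Bystander. Point: on its axis, 42 mm above the bench.
Not all that is in view belongs to the job. What is shaped like the part that bears big_bearing_centre but pink or purple is not meant. What is shaped like the part that bears fat_post_seat but blue is not meant.

How it is judged:
By the outcome, as a careful person would: the job done as asked, in the order asked, and still so for the second after the job is handed in, with the robot touching nothing.
It also fails if it takes over 96 s, if anything falls off the work surface, if the arm or the gripper's body presses on something with over 40 N, if the wrist force passes 120 N, or if a joint passes its speed limit or range.

ROBOT

A 6-joint arm with a two-finger parallel gripper is mounted at the origin on the work surface. World frame = base frame: x ahead of the robot, y to its left, z up, the work surface at z = 0. Lengths are in m, angles in rad, forces in N, time in s.
With the tool pointing down it reaches from about 0.275 to 0.725 m from the base axis. Payload 5.6 kg.
Tool frame: the origin (TCP) lies at the very end of the fingers, on their centre line; the grasp point (between the pads) lies env.pinch_z behind it (env.pinch_z is the distance from the TCP to the grasp point, in m); z points along the fingers, y is the direction in which the jaws open and shut (so a half turn about z gives the same grasp; the last joint's range is limited). The gripper opens to 85 mm and grips with 20 to 120 N. Pads are 22 mm wide; open, the fingers measure 114 mm over their backs; the gripper's body (76 mm by 85 mm) begins 54 mm behind the grasp point. The pads swing forward as they close: fully open they stand 13 mm farther back than shut.
Start: joints at [-0.986, 0.255, 0.108, 0, -1.424, -0.285], TCP at [0.162, -0.525, 0.231] pointing down, gripper open.
Joint ranges: [-2.95, 2.95], [-1.21, 1.97], [-1.09, 1.5], [-2.87, 1.71], [-2.94, -0.07], [-3.05, 3.05]. Speed limits (rad/s): [2.57, 2.57, 3.14, 3.14, 3.14, 3.14].

INTERFACE

Orientations are given as a rotation vector (axis times angle).
In Python, from plant import telemetry, viewer, env gives the robot as it stands.
- The arm moves only by the tool drive_tool, never from a script. Its argument "deltas" is a list of rows, each an object of numbers: "tx", "ty", "tz": the shift along the tool's x, y, z in m; "wx", "wy", "wz": the turn, a rotation vector about the tool's x, y, z in degrees; "hand": the opening, from 0 (shut) to 1 (fully open). In form: [{"tx": .., "ty": .., "tz": .., "wx": .., "wy": .., "wz": .., "hand": ..}, ...]. A call has 1 to 12 rows; each row is the pose to reach, as a shift and turn from the pose measured when the call began, along the tool's axes at that moment; what a row does not reach only later rows make up. A row lasts 1/12 s, in which the tool goes at most 41.7 mm and 7.16 degrees, less where a joint would pass 70% of its speed; a pose out of reach is approached as far as the arm can. A call with a gripper value outside its range is refused whole. The fingers move at their own pace and stop on an object; "newtons" is the grip in N (left out, the last holds). Time passes only in rows, so rows that repeat a pose let the fingers close. It gives the time, the measured TCP pose, the force and the opening at its end, in the units of the state.
- telemetry.get_obs(): the state, without advancing time (a new reading comes with each control period).
- viewer.get_image(name): name is "scene" or "top" or "wrist"; returns a dict with "frame" (400x640x3 uint8, red, green, blue), "range_z" (400x640 float32, m along the optical axis (not along the pixel's ray), 0 where there is no reading), "fov_y" (degrees; the focal length in pixels is half the picture's height over the tangent of half this angle, whatever the lens; pixels are square), "cx", "cy" (the principal point, pixels), "dist_coeffs" ([k1, k2, p1, p2, k3] as OpenCV has them; the pictures are not rectified), "R" (3x3) and "t" (3): a world point X has camera coordinates R X + t; the wrist camera has in their place "hand_eye" (4x4, takes a point from camera to tool coordinates, whose origin is the TCP and whose axes are the flange's). Camera axes: x right, y down, z forward; pixel columns grow to the right and rows downward; lengths in m; the calibration is good to about 2 mm. A picture is of the moment at which its call begins: read the wrist's pose just before it.
- env.close_job(): hands the job in, once; it reports no verdict.
Trained networks look in a picture, given as the dict that the camera call returned (one of the last four; its "shot" number tells which), for a name from the list of things; names that differ only in an ending like _2 or _b are one class to them, and where a whole thing is asked for, a point or a joint stands for the part that bears it (a point fixed in the world has none). Each returns a list of dicts, best first, with "conf" (0 to 1); they miss things now and then, are a little off and sometimes report something else, mostly with a low value. They report only what shows in the picture. A call takes as long as a camera call. They do not tell look-alikes from the thing itself.
- viewer.spot_in(thing, picture): "box" ([left, top, right, bottom] in pixels, round what is visible of it).
- viewer.landmark_of(thing, picture): "uv" ([column, row] in pixels: a listed point, or the origin of a listed thing).
The state is a dict: "t": time; "joint_pos": joint angles; "dq": joint speeds; "joint_torque": joint torques, N m; "tcp_pos": TCP position; "orientation": TCP orientation; "force": force on the tool from outside, world axes, zero at the start; "ft_torque": the same for the moment, N m; "grip_width": opening from 0.0 (shut) to 1.0 (fully open).
Only numpy, scipy, OpenCV 4.12 (cv2) and the standard library are available. Lean on these libraries where they do the work, as an engineer would, in place of code of your own. Each camera call takes 0.05 s, during which the arm holds its last target.

## Working session

There is one attempt and no reset: what is moved stays moved. The work goes in short steps, Python scripts to look and compute and a tool call to move; the robot and the scene stay as the last step left them, time stands still between calls to the robot, and variables do not carry over. Pictures are saved under pics/ and viewed, and the job is handed in when it is done.

Besides the shell and the picture viewer there is one more tool, called as name([rows], argument=value, ...), one row to a line, values as JSON. drive_tool: Moves the arm, as the interface text tells. Its arguments: {"type":"object","properties":{"deltas":{"type":"array","items":{"type":"object","properties":{"tx":{"type":"number"},"ty":{"type":"number"},"tz":{"type":"number"},"wx":{"type":"number"},"wy":{"type":"number"},"wz":{"type":"number"},"hand":{"type":"number"}}}},"newtons":{"type":"number"}},"required":["deltas"]}

```bash
ls; mkdir -p pics; cat > h.py <<'E'
import numpy as np, cv2
from plant import telemetry, viewer, env
from scipy.spatial.transform import Rotation as R
def cam(p):
    f=200/np.tan(np.radians(p['fov_y'])/2)
    return np.array([[f,0,p['cx']],[0,f,p['cy']],[0,0,1]]),np.array(p['dist_coeffs'],float)
def extr(p,obs=None):
    if 'R' in p: return np.array(p['R']),np.array(p['t'])
    H=np.array(p['hand_eye']); Rt=R.from_rotvec(obs['orientation']).as_matrix()
    Rc=Rt@H[:3,:3]; tc=Rt@H[:3,3]+np.array(obs['tcp_pos'])
    return Rc.T,-Rc.T@tc
def onplane(p,uv,z,obs=None):
    K,d=cam(p); Rm,t=extr(p,obs)
    n=cv2.undistortPoints(np.array(uv,float).reshape(-1,1,2),K,d).reshape(-1,2)
    o=-Rm.T@t; out=[]
    for a in n:
        r=Rm.T@np.array([a[0],a[1],1]); out.append(o+r*(z-o[2])/r[2])
    return np.array(out)
def cloud(p,obs=None):
    K,d=cam(p); Rm,t=extr(p,obs)
    vv,uu=np.mgrid[0:400,0:640]
    n=cv2.undistortPoints(np.stack([uu.ravel(),vv.ravel()],1).astype(float).reshape(-1,1,2),K,d).reshape(400,640,2)
    z=p['range_z']; X=np.dstack([n*z[...,None],z])
    W=(X-t)@Rm; W[z<=0]=np.nan
    return W
def save(p,name): cv2.imwrite('pics/'+name,p['frame'][...,::-1])
E
python3 - <<'E'
from h import *
print(telemetry.get_obs(), env.pinch_z)
import pickle
for n in ['scene','top']:
    o=telemetry.get_obs();p=viewer.get_image(n); save(p,n+'0.png'); pickle.dump((o,p),open(n+'0.pkl','wb'))
    print(n,p['fov_y'],p['dist_coeffs'],p.get('R'),p.get('t'))
    for th in ['big_bearing_centre','small_bearing_centre','stub_shaft_centre','bearing_cap_centre','fat_post_seat','thin_post_seat','tube_socket_seat','long_tray_seat']:
        r=viewer.landmark_of(th,p)
        zz={'big':.012,'sma':.012,'stu':.045,'bea':.022,'fat':.008,'thi':.008,'tub':.006,'lon':.006}[th[:3]]
        print(th,[(np.round(a['uv']),round(a['conf'],2),onplane(p,a['uv'],zz)[0].round(3)) for a in r[:4]])
E
```

```text
pics
{'t': 0.0, 'joint_pos': array([-9.86402016e-01,  2.55748675e-01,  1.07002312e-01, -4.88406926e-04,
       -1.42389738e+00, -2.84610640e-01]), 'dq': array([-0.00072709, -0.00016888, -0.00158434, -0.00038881,  0.00028657,
        0.0001263 ]), 'joint_torque': array([-1.21181147e-03, -3.86633778e+01,  2.37944788e+01,  5.36508903e+00,
       -5.89346411e-03,  7.82663346e-05]), 'tcp_pos': array([ 0.16234129, -0.52497405,  0.23039194]), 'orientation': array([ 4.68975123e-01, -3.10604653e+00, -2.95137635e-03]), 'force': array([ 0.0867268 , -0.68701635, -0.20525449]), 'ft_torque': array([ 0.01907072, -0.00239819,  0.00284227]), 'grip_width': 1.0007654751012445} 0.0187
scene 55.27559225004935 [0.02086488 0.         0.         0.         0.        ] [[ 1.75258845e-01  9.84522362e-01  2.35741652e-04]
 [ 7.18665121e-01 -1.27768845e-01 -6.83517056e-01]
 [-6.72907707e-01  1.19961829e-01 -7.29934503e-01]] [-0.0884598  -0.34487475  1.53089653]
big_bearing_centre [(array([304., 169.]), 0.79, array([ 0.355, -0.02 ,  0.012])), (array([282., 199.]), 0.75, array([ 0.481, -0.109,  0.012])), (array([2
[... 1013 characters left out ...]
y([ 0.346, -0.106,  0.012]))]
small_bearing_centre [(array([242., 240.]), 0.58, array([0.401, 0.266, 0.012]))]
stub_shaft_centre [(array([340., 180.]), 0.67, array([ 0.618, -0.105,  0.045])), (array([379., 236.]), 0.41, array([ 0.41 , -0.246,  0.045]))]
bearing_cap_centre [(array([294., 226.]), 0.69, array([0.449, 0.067, 0.022]))]
fat_post_seat [(array([375., 152.]), 0.85, array([ 0.731, -0.241,  0.008])), (array([382., 188.]), 0.69, array([ 0.593, -0.266,  0.008]))]
thin_post_seat [(array([238., 194.]), 0.83, array([0.575, 0.282, 0.008]))]
tube_socket_seat [(array([282., 172.]), 0.8, array([0.657, 0.114, 0.006]))]
long_tray_seat [(array([337., 180.]), 0.81, array([ 0.625, -0.096,  0.006]))]
```

View pics/scene0.png

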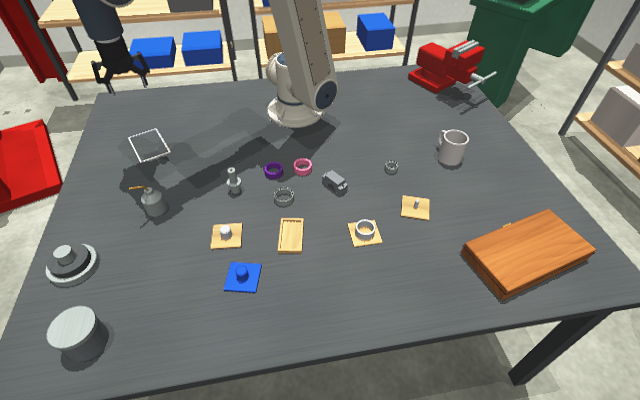

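View pics/top0.png

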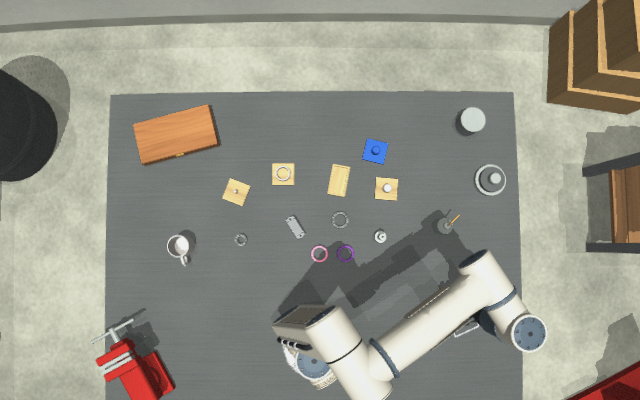

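```bash
python3 - <<'E'
import cv2
a=cv2.imread('pics/scene0.png')[120:320,190:450]; cv2.imwrite('pics/scene0z.png',cv2.resize(a,None,fx=3,fy=3,interpolation=2)[:600])
a=cv2.imread('pics/top0.png')[130:280,210:410]; cv2.imwrite('pics/top0z.png',cv2.resize(a,None,fx=4,fy=4,interpolation=2))
E
```

```text
(no output)
```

View pics/scene0z.png

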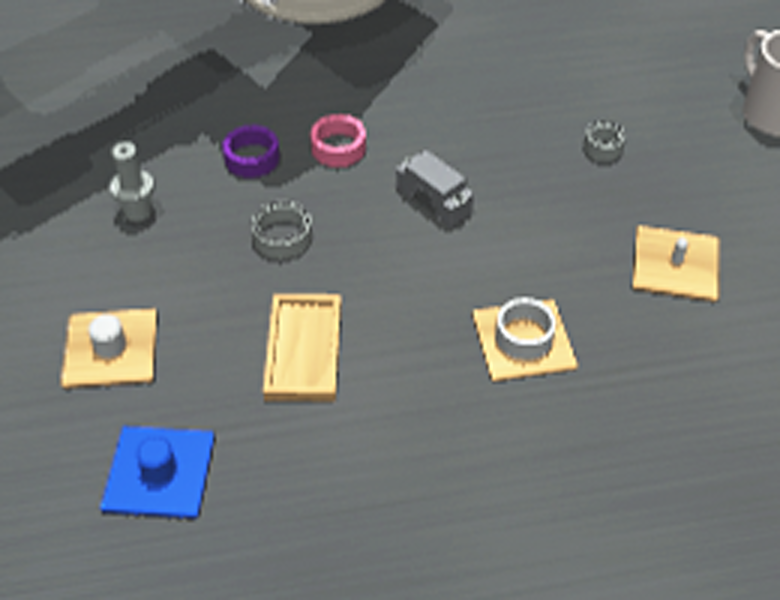

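View pics/top0z.png

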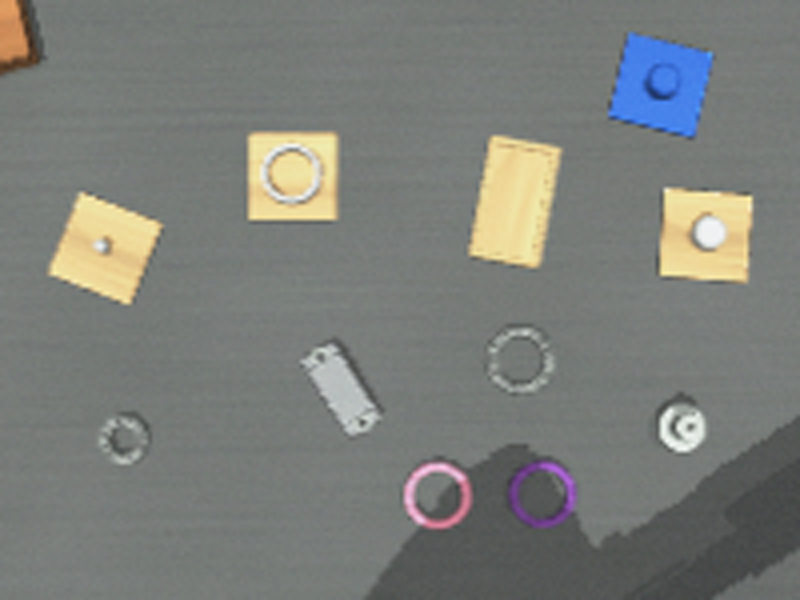

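The pictures show four steel parts at top-view pixels of about (340,219) big bearing, (240,240) small bearing, (380,236) shaft and (295,226) cap. The wooden holders are at (386,188) fat post, (237,191) thin post, (283,173) tube and (338,180) tray. The pink and purple rings and the blue post are decoys. Next I'll refine the positions with depth.

```bash
python3 - <<'E'
from h import *
import pickle
exp={'big':(.478,-.109,.012,.04),'small':(.401,.266,.012,.04),'stub':(.41,-.247,.012,.04),'cap':(.447,.06,.012,.06),'fat':(.593,-.266,.0045,.065),'thin':(.576,.283,.0045,.065),'tube':(.657,.114,.0035,.065),'tray':(.622,-.1,.0035,.08)}
for n in ['scene','top']:
    o,p=pickle.load(open(n+'0.pkl','rb')); W=cloud(p)
    b=W[(abs(W[...,0]-.5)<.15)&(abs(W[...,1])<.3)]
    print(n,'table z med',np.nanmedian(b[:,2]))
    for k,(x,y,z0,r) in exp.items():
        m=(np.hypot(W[...,0]-x,W[...,1]-y)<r)&(W[...,2]>z0)&(W[...,2]<.15)
        q=W[m]
        if len(q)<3: print(k,len(q));continue
        rect=cv2.minAreaRect((q[:,:2]*1000).astype(np.float32))
        print(k,len(q),'c',(np.array(rect[0])/1000).round(4),'size',np.round(rect[1]),'ang',round(rect[2],1),'zmax',q[:,2].max().round(3), np.percentile(q[:,2],50).round(3))
        if k in('stub','fat','thin','tube'):
            t=q[q[:,2]>{'stub':.07,'fat':.025,'thin':.02,'tube':.022}[k]]; print('   top', len(t),t.mean(0).round(4), ((t.max(0)+t.min(0))/2).round(4))
E
```

```text
scene table z med 0.0008837368077388881
big 178 c [ 0.4736 -0.1019] size [61. 59.] ang 18.5 zmax 0.028 0.022
small 113 c [0.4001 0.2679] size [40. 42.] ang 81.4 zmax 0.029 0.024
stub 238 c [ 0.4117 -0.249 ] size [37. 42.] ang 6.2 zmax 0.095 0.047
   top 75 [ 0.411  -0.2486  0.0859] [ 0.4073 -0.2488  0.083 ]
cap 342 c [0.4454 0.0653] size [88. 38.] ang 32.3 zmax 0.049 0.039
fat 681 c [ 0.59   -0.2803] size [84. 87.] ang 86.4 zmax 0.041 0.008
   top 97 [ 0.5943 -0.2792  0.0357] [ 0.5912 -0.2797  0.0328]
thin 569 c [0.5729 0.2927] size [ 83. 108.] ang 67.0 zmax 0.04 0.008
   top 23 [0.5839 0.2881 0.031 ] [0.5838 0.2888 0.0307]
tube 651 c [0.6637 0.1109] size [ 87. 111.] ang 86.9 zmax 0.035 0.007
   top 148 [0.6501 0.1113 0.029 ] [0.6486 0.1116 0.0286]
tray 760 c [ 0.6313 -0.099 ] size [126. 132.] ang 81.1 zmax 0.018 0.007
top table z med -0.00020753677280654955
big 94 c [ 0.473  -0.1015] size [58. 59.] ang 44.8 zmax 0.038 0.022
small 72 c [0.4011 0.2686] size [41. 41.] ang 89.5 zmax 0.032 0.022
stub 115 c [ 0.4079 -0.2538] size [52. 41.] ang 89.3 zmax 0.094 0.044
   top 39 [ 0.408  -0.2479  0.0865] [ 0.4077 -0.2485  0.0827]
cap 211 c [0.447  0.0647] size [85. 87.] ang 25.0 zmax 0.054 0.041
fat 397 c [ 0.5944 -0.2681] size [119. 112.] ang 72.6 zmax 0.045 0.01
   top 57 [ 0.59   -0.2793  0.036 ] [ 0.5902 -0.2797  0.0364]
thin 387 c [0.5733 0.279 ] size [118. 122.] ang 89.6 zmax 0.042 0.008
   top 10 [0.5818 0.2871 0.0339] [0.5815 0.2863 0.032 ]
tube 389 c [0.6516 0.114 ] size [119. 117.] ang 82.5 zmax 0.04 0.007
   top 68 [0.6491 0.1114 0.0308] [0.6488 0.1124 0.0311]
tray 516 c [ 0.6232 -0.1011] size [150. 150.] ang 26.2 zmax 0.022 0.007
```

```bash
cat >> h.py <<'E'
def go(wps):
    """wps: (x,y,z,yaw_deg of tool y or None)"""
    o=telemetry.get_obs(); Rt=R.from_rotvec(o['orientation']); p=np.array(o['tcp_pos'])
    y=Rt.as_matrix()[:,1]; cur=np.degrees(np.arctan2(y[1],y[0]))
    print('t',round(o['t'],2),'tcp',p.round(4),'yaw',round(cur,1),'q6',o['joint_pos'][5].round(2),'F',np.round(o['force'],1),'grip',round(o['grip_width'],3))
    for x,yy,z,a in wps:
        d=Rt.inv().apply(np.array([x,yy,z])-p)
        if a is None: a=cur
        while a-cur>90:a-=180
        while a-cur<-90:a+=180
        t=np.radians(a); Y=np.array([np.cos(t),np.sin(t),0]); Z=np.array([0,0,-1.]); X=np.cross(Y,Z)
        w=np.degrees((Rt.inv()*R.from_matrix(np.stack([X,Y,Z],1))).as_rotvec())
        dist=np.linalg.norm(d)
        print((x,yy,z,round(a,1)),'d',d.round(4),'w',w.round(2),'rows',round(dist/.0417,1),round(np.linalg.norm(w)/7.16,1))
E
python3 - <<'E'
from h import *
go([(.41,-.0767,.2,None),(.4733,-.1017,.12,None)])
o=telemetry.get_obs();p=viewer.get_image('wrist'); print(p['hand_eye'],p['fov_y']); save(p,'w0.png')
# cap & tray refined
import pickle
for n in ['scene','top']:
    o,p=pickle.load(open(n+'0.pkl','rb')); W=cloud(p)
    m=(np.hypot(W[...,0]-.446,W[...,1]-.065)<.06)&(W[...,2]>.036)&(W[...,2]<.05)
    q=W[m]; r=cv2.minAreaRect((q[:,:2]*1000).astype(np.float32)); print('cap',r,q.mean(0)); c=q[:,:2]-q[:,:2].mean(0); u=np.linalg.svd(c,full_matrices=0)[2][0]; print(np.degrees(np.arctan2(u[1],u[0])))
    f=p['frame'].astype(int); wood=(f[...,0]-f[...,2]>40)&(np.hypot(W[...,0]-.62,W[...,1]+.1)<.085)&(W[...,2]<.03)
    q=W[wood]; r=cv2.minAreaRect((q[:,:2]*1000).astype(np.float32)); print('tray',r,q.mean(0)); c=q[:,:2]-q[:,:2].mean(0); u=np.linalg.svd(c,full_matrices=0)[2][0]; print(np.degrees(np.arctan2(u[1],u[0])))
E
```

```text
t 0.9 tcp [ 0.1625 -0.5255  0.2313] yaw 107.2 q6 -0.28 F [-0.1 -0.4  0. ] grip 1.0
(0.41, -0.0767, 0.2, np.float64(107.2)) d [-0.369   0.3557  0.0313] w [-0.  0.  0.] rows 12.3 0.0
(0.4733, -0.1017, 0.12, np.float64(107.2)) d [-0.4221  0.3131  0.1113] w [-0.  0.  0.] rows 12.9 0.0
[[ 2.26757366e-04 -9.58389307e-01 -2.85464333e-01  7.23877995e-02]
 [ 9.99999483e-01 -6.57839369e-05  1.01520168e-03 -7.93512195e-04]
 [-9.91737402e-04 -2.85464416e-01  9.58388796e-01 -1.42780362e-01]
 [ 0.00000000e+00  0.00000000e+00  0.00000000e+00  1.00000000e+00]] 69.0846961550363
cap ((445.1989440917969, 65.1829833984375), (63.787601470947266, 38.37786865234375), 32.531211853027344) [0.44823118 0.06507582 0.04318829]
30.211119800259436
tray ((615.429443359375, -98.89106750488281), (69.41204833984375, 133.7717742919922), 78.81757354736328) [ 0.62164264 -0.09932316  0.00777207]
-10.063967496582533
cap ((450.8985900878906, 69.45492553710938), (69.96775817871094, 33.827850341796875), 33.12766647338867) [0.44700425 0.06689463 0.04309734]
-144.83300807936791
tray ((623.814208984375, -100.05057525634766), (70.15692138671875, 120.04816436767578), 79.20490264892578) [ 0.62348997 -0.09931183  0.00673885]
168.52097066420453
```

View pics/w0.png

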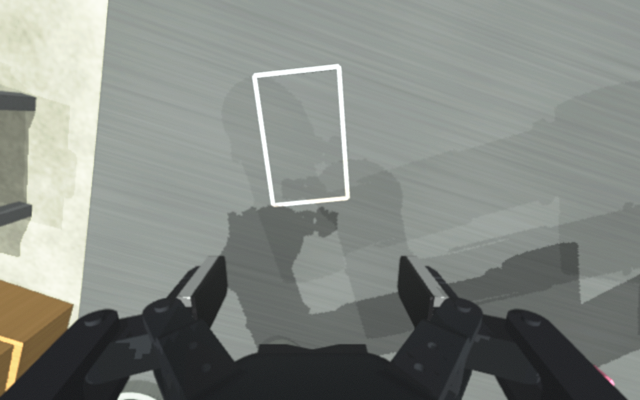

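drive_tool([
  {"tx": -0.03, "ty": 0.025, "tz": 0.0},
  {"tx": -0.063, "ty": 0.047, "tz": 0.0},
  {"tx": -0.095, "ty": 0.071, "tz": 0.0},
  {"tx": -0.127, "ty": 0.094, "tz": 0.0},
  {"tx": -0.19, "ty": 0.141, "tz": 0.02},
  {"tx": -0.253, "ty": 0.188, "tz": 0.04},
  {"tx": -0.317, "ty": 0.235, "tz": 0.06},
  {"tx": -0.38, "ty": 0.282, "tz": 0.08},
  {"tx": -0.422, "ty": 0.313, "tz": 0.1},
  {"tx": -0.422, "ty": 0.313, "tz": 0.1},
  {"tx": -0.422, "ty": 0.313, "tz": 0.1},
  {"tx": -0.422, "ty": 0.313, "tz": 0.1},
], newtons=40)

```text
schema error: expected keys tx, ty, tz, wx, wy, wz, hand
```

drive_tool([
  {"tx": 0, "ty": 0, "tz": 0},
])

```text
schema error: expected keys tx, ty, tz, wx, wy, wz, hand
```

```bash
python3 - <<'E'
from h import *
go([(.4733,-.1017,.12,None),(.4733,-.1017,.02,None)])
E
```

```text
t 0.95 tcp [ 0.1625 -0.5254  0.2313] yaw 107.2 q6 -0.28 F [-0.   0.2  0.5] grip 1.002
(0.4733, -0.1017, 0.12, np.float64(107.2)) d [-0.4221  0.313   0.1113] w [-0.  0.  0.] rows 12.9 0.0
(0.4733, -0.1017, 0.02, np.float64(107.2)) d [-0.4221  0.313   0.2113] w [-0.  0.  0.] rows 13.6 0.0
```

drive_tool([
  {"tx": -0.2, "ty": 0.148, "tz": 0.0, "wx": 0, "wy": 0, "wz": 0, "hand": 1},
  {"tx": -0.2, "ty": 0.148, "tz": 0.0, "wx": 0, "wy": 0, "wz": 0, "hand": 1},
  {"tx": -0.2, "ty": 0.148, "tz": 0.0, "wx": 0, "wy": 0, "wz": 0, "hand": 1},
  {"tx": -0.2, "ty": 0.148, "tz": 0.0, "wx": 0, "wy": 0, "wz": 0, "hand": 1},
  {"tx": -0.2, "ty": 0.148, "tz": 0.0, "wx": 0, "wy": 0, "wz": 0, "hand": 1},
  {"tx": -0.422, "ty": 0.313, "tz": 0.1, "wx": 0, "wy": 0, "wz": 0, "hand": 1},
  {"tx": -0.422, "ty": 0.313, "tz": 0.1, "wx": 0, "wy": 0, "wz": 0, "hand": 1},
  {"tx": -0.422, "ty": 0.313, "tz": 0.1, "wx": 0, "wy": 0, "wz": 0, "hand": 1},
  {"tx": -0.422, "ty": 0.313, "tz": 0.1, "wx": 0, "wy": 0, "wz": 0, "hand": 1},
  {"tx": -0.422, "ty": 0.313, "tz": 0.1, "wx": 0, "wy": 0, "wz": 0, "hand": 1},
  {"tx": -0.422, "ty": 0.313, "tz": 0.1, "wx": 0, "wy": 0, "wz": 0, "hand": 1},
  {"tx": -0.422, "ty": 0.313, "tz": 0.1, "wx": 0, "wy": 0, "wz": 0, "hand": 1},
], newtons=40)

```text
t: 1.95
tcp_pos: [0.4511, -0.1313, 0.1434]
orientation: [-0.47, 3.105, -0.0]
force: [0.9, -0.5, 0.5]
grip_width: 1.001
```

```bash
python3 - <<'E'
from h import *
go([(.4733,-.1017,.12,None),(.4733,-.1017,.02,None)])
E
```

```text
t 1.95 tcp [ 0.4511 -0.1313  0.1434] yaw 107.2 q6 -1.32 F [ 0.9 -0.5  0.5] grip 1.001
(0.4733, -0.1017, 0.12, np.float64(107.2)) d [-0.0299  0.0217  0.0234] w [-0.02  0.06  0.  ] rows 1.0 0.0
(0.4733, -0.1017, 0.02, np.float64(107.2)) d [-0.0298  0.0218  0.1234] w [-0.02  0.06  0.  ] rows 3.1 0.0
```

drive_tool([
  {"tx": -0.03, "ty": 0.022, "tz": 0.023, "wx": 0, "wy": 0, "wz": 0, "hand": 1},
  {"tx": -0.03, "ty": 0.022, "tz": 0.023, "wx": 0, "wy": 0, "wz": 0, "hand": 1},
  {"tx": -0.03, "ty": 0.022, "tz": 0.023, "wx": 0, "wy": 0, "wz": 0, "hand": 1},
])

```text
t: 2.2
tcp_pos: [0.4732, -0.0998, 0.1189]
orientation: [0.474, -3.103, -0.0]
force: [0.2, 0.2, 0.0]
grip_width: 0.999
```

```bash
python3 - <<'E'
from h import *
go([(.4733,-.1017,.12,None),(.4733,-.1017,.02,None)])
import pickle
o=telemetry.get_obs();p=viewer.get_image('wrist'); save(p,'w1.png'); pickle.dump((o,p),open('w1.pkl','wb'))
W=cloud(p,o); m=(np.hypot(W[...,0]-.473,W[...,1]+.102)<.045)&(W[...,2]>.02)&(W[...,2]<.03)
q=W[m].astype(np.float32); print(len(q),cv2.minEnclosingCircle(q[:,:2]),q[:,2].max(),np.median(q[:,2]))
E
```

```text
t 2.2 tcp [ 0.4732 -0.0998  0.1189] yaw 107.4 q6 -1.38 F [0.2 0.2 0. ] grip 0.999
(0.4733, -0.1017, 0.12, np.float64(107.4)) d [ 0.0005 -0.0018 -0.0011] w [ 0.02 -0.12  0.  ] rows 0.1 0.0
(0.4733, -0.1017, 0.02, np.float64(107.4)) d [ 0.0003 -0.0018  0.0989] w [ 0.02 -0.12  0.  ] rows 2.4 0.0Traceback (most recent call last):
  File "<stdin>", line 6, in <module>
cv2.error: OpenCV(4.12.0) /io/opencv/modules/imgproc/src/shapedescr.cpp:201: error: (-215:Assertion failed) count >= 0 && (depth == CV_32F || depth == CV_32S) in function 'minEnclosingCircle'
```

View pics/w1.png

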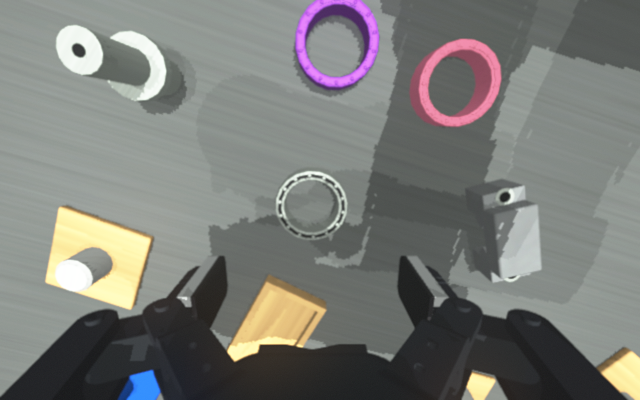

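```bash
python3 - <<'E'
from h import *
import pickle
o,p=pickle.load(open('w1.pkl','rb'))
print(onplane(p,[[312,205]],.024,o), onplane(p,[[276,205],[348,205],[312,170],[312,240]],.024,o).round(4))
W=cloud(p,o); print(W[205,280],W[300,150],p['range_z'][205,300:320:4])
m=(abs(W[...,0]-.473)<.06)&(abs(W[...,1]+.1)<.06);print(np.nanpercentile(W[m][:,2],[1,50,90,99]))
q=W[m&(W[...,2]>.012)].astype(np.float32); print(len(q), q.min(0),q.max(0)) if len(q) else 0
E
```

```text
[[ 0.47079952 -0.10118218  0.024     ]] [[ 0.48   -0.1305  0.024 ]
 [ 0.4616 -0.0719  0.024 ]
 [ 0.4422 -0.1102  0.024 ]
 [ 0.5016 -0.0915  0.024 ]]
[ 0.47867925 -0.12719838  0.02484585] [nan nan nan] [0.27215317 0.27270398 0.27191895 0.27258953 0.2742393 ]
[-0.0009204   0.18506886  0.20881714  0.21640199]
36779 [ 0.4398702  -0.15999986  0.01201547] [ 0.5047905  -0.04000061  0.21854416]
```

```bash
python3 - <<'E'
from h import *
import pickle
o,p=pickle.load(open('w1.pkl','rb'))
W=cloud(p,o); T=(W-np.array(o['tcp_pos']))@R.from_rotvec(o['orientation']).as_matrix()
for u,v in [(222,262),(215,275),(200,300),(404,262),(412,275),(425,300)]: print((u,v),T[v,u].round(4))
m=(p['range_z']<.2)&(p['range_z']>0); q=T[m]; print(np.nanpercentile(q[:,2],[95,99,99.9]))
for w in (.03,.04,.05): 
  s=q[abs(abs(q[:,1])-w)<.004]; print(w,np.nanmax(s[:,2]) if len(s) else None)
go([(.472,-.1015,.06,None),(.472,-.1015,.02,None),(.472,-.1015,.004,None),(.472,-.1015,-.003,None)])
E
```

```text
(222, 262) [ 0.0072 -0.0436 -0.0173]
(215, 275) [ 0.0064 -0.0436 -0.028 ]
(200, 300) [ 0.0064 -0.0433 -0.0466]
(404, 262) [ 0.0088  0.0421 -0.0205]
(412, 275) [ 0.0086  0.0421 -0.0319]
(425, 300) [ 0.0068  0.0421 -0.0472]
[0.03358852 0.07675884 0.07829707]
0.03 -0.0698271731826774
0.04 -0.013024154482287414
0.05 -0.017031003852739503
t 2.25 tcp [ 0.4732 -0.101   0.12  ] yaw 107.3 q6 -1.38 F [-1.7 -1.2 -0.1] grip 1.002
(0.472, -0.1015, 0.06, np.float64(107.3)) d [ 0.0012 -0.0001  0.06  ] w [-0.02 -0.03 -0.  ] rows 1.4 0.0
(0.472, -0.1015, 0.02, np.float64(107.3)) d [ 0.0012 -0.0001  0.1   ] w [-0.02 -0.03 -0.  ] rows 2.4 0.0
(0.472, -0.1015, 0.004, np.float64(107.3)) d [ 1.20e-03 -1.00e-04  1.16e-01] w [-0.02 -0.03 -0.  ] rows 2.8 0.0
(0.472, -0.1015, -0.003, np.float64(107.3)) d [ 1.20e-03 -1.00e-04  1.23e-01] w [-0.02 -0.03 -0.  ] rows 2.9 0.0
```

drive_tool([
  {"tx": 0.001, "ty": 0, "tz": 0.04, "wx": 0, "wy": 0, "wz": 0, "hand": 1},
  {"tx": 0.001, "ty": 0, "tz": 0.08, "wx": 0, "wy": 0, "wz": 0, "hand": 1},
  {"tx": 0.001, "ty": 0, "tz": 0.105, "wx": 0, "wy": 0, "wz": 0, "hand": 1},
  {"tx": 0.001, "ty": 0, "tz": 0.118, "wx": 0, "wy": 0, "wz": 0, "hand": 1},
  {"tx": 0.001, "ty": 0, "tz": 0.118, "wx": 0, "wy": 0, "wz": 0, "hand": 0.85},
  {"tx": 0.001, "ty": 0, "tz": 0.118, "wx": 0, "wy": 0, "wz": 0, "hand": 0.6},
  {"tx": 0.001, "ty": 0, "tz": 0.118, "wx": 0, "wy": 0, "wz": 0, "hand": 0.5},
  {"tx": 0.001, "ty": 0, "tz": 0.118, "wx": 0, "wy": 0, "wz": 0, "hand": 0.5},
  {"tx": 0.001, "ty": 0, "tz": 0.118, "wx": 0, "wy": 0, "wz": 0, "hand": 0.5},
  {"tx": 0.001, "ty": 0, "tz": 0.118, "wx": 0, "wy": 0, "wz": 0, "hand": 0.5},
], newtons=40)

```text
t: 3.08
tcp_pos: [0.4732, -0.1017, 0.0036]
orientation: [-0.473, 3.104, -0.002]
force: [-0.6, -0.1, 7.0]
grip_width: 0.703
```

```bash
python3 - <<'E'
from h import *
go([(.472,-.1015,.1,None),(.591,-.2795,.1,None)])
o=telemetry.get_obs();p=viewer.get_image('wrist'); save(p,'w2.png')
E
```

```text
t 3.08 tcp [ 0.4732 -0.1017  0.0036] yaw 107.3 q6 -1.38 F [-0.6 -0.1  7. ] grip 0.703
(0.472, -0.1015, 0.1, np.float64(107.3)) d [ 0.0009  0.0004 -0.0964] w [-0.09  0.11  0.  ] rows 2.3 0.0
(0.591, -0.2795, 0.1, np.float64(107.3)) d [-0.0597 -0.2049 -0.096 ] w [-0.09  0.11  0.  ] rows 5.6 0.0
```

View pics/w2.png

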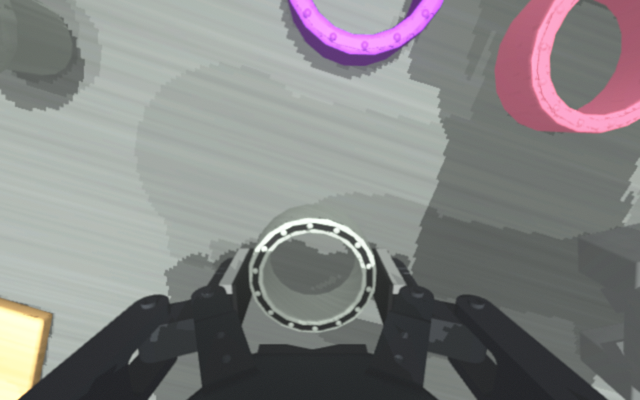

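```bash
python3 - <<'E'
from h import *
o=telemetry.get_obs();p=viewer.get_image('wrist')
print(onplane(p,[[311,276]],.024,o))
E
```

```text
[[ 0.4721519  -0.10321957  0.024     ]]
```

drive_tool([
  {"tx": 0, "ty": 0, "tz": -0.03, "wx": 0, "wy": 0, "wz": 0, "hand": 0.5},
  {"tx": 0, "ty": 0, "tz": -0.065, "wx": 0, "wy": 0, "wz": 0, "hand": 0.5},
  {"tx": 0, "ty": 0, "tz": -0.096, "wx": 0, "wy": 0, "wz": 0, "hand": 0.5},
  {"tx": -0.06, "ty": -0.205, "tz": -0.096, "wx": 0, "wy": 0, "wz": 0, "hand": 0.5},
  {"tx": -0.06, "ty": -0.205, "tz": -0.096, "wx": 0, "wy": 0, "wz": 0, "hand": 0.5},
  {"tx": -0.06, "ty": -0.205, "tz": -0.096, "wx": 0, "wy": 0, "wz": 0, "hand": 0.5},
  {"tx": -0.06, "ty": -0.205, "tz": -0.096, "wx": 0, "wy": 0, "wz": 0, "hand": 0.5},
  {"tx": -0.06, "ty": -0.205, "tz": -0.096, "wx": 0, "wy": 0, "wz": 0, "hand": 0.5},
  {"tx": -0.06, "ty": -0.205, "tz": -0.096, "wx": 0, "wy": 0, "wz": 0, "hand": 0.5},
  {"tx": -0.06, "ty": -0.205, "tz": -0.096, "wx": 0, "wy": 0, "wz": 0, "hand": 0.5},
])

```text
t: 4.02
tcp_pos: [0.5917, -0.2816, 0.0983]
orientation: [-0.468, 3.106, -0.001]
force: [-1.2, -0.1, -2.1]
grip_width: 0.701
```

```bash
python3 - <<'E'
from h import *
go([(.591,-.2795,.1,None),(.591,-.2795,.012,None)])
o=telemetry.get_obs();p=viewer.get_image('wrist'); save(p,'w3.png')
import pickle; pickle.dump((o,p),open('w3.pkl','wb'))
E
```

```text
t 4.02 tcp [ 0.5917 -0.2816  0.0983] yaw 107.1 q6 -1.07 F [-1.2 -0.1 -2.1] grip 0.701
(0.591, -0.2795, 0.1, np.float64(107.1)) d [ 0.      0.0022 -0.0017] w [-0.05  0.03  0.  ] rows 0.1 0.0
(0.591, -0.2795, 0.012, np.float64(107.1)) d [0.0001 0.0023 0.0863] w [-0.05  0.03  0.  ] rows 2.1 0.0
```

View pics/w3.png

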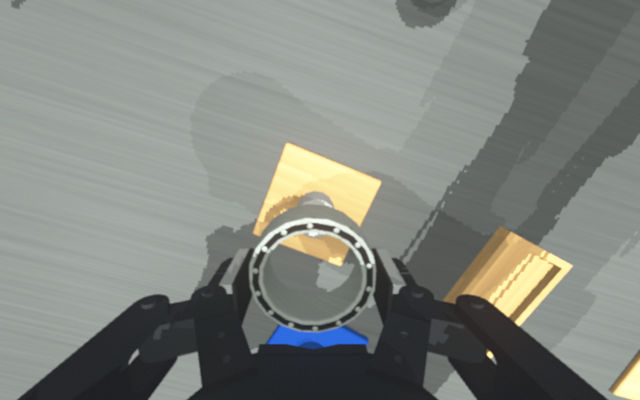

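```bash
python3 - <<'E'
from h import *
import pickle
o,p=pickle.load(open('w3.pkl','rb'))
c=onplane(p,[[287,143],[382,183],[342,265]],.008,o); print(c, (c[0]+c[2])/2, np.linalg.norm(c[0]-c[1]),np.linalg.norm(c[1]-c[2]))
print(onplane(p,[[311,276]],.1,o), onplane(p,[[317,200]],.038,o))
E
```

```text
[[ 0.54552133 -0.31714542  0.008     ]
 [ 0.5534684  -0.23426794  0.008     ]
 [ 0.63358982 -0.24143816  0.008     ]] [ 0.58955558 -0.27929179  0.008     ] 0.08325763462822347 0.080441618322405
[[ 0.6010989  -0.28000123  0.1       ]] [[ 0.5751267  -0.28365441  0.038     ]]
```

drive_tool([
  {"tx": 0, "ty": 0.0025, "tz": 0.03, "wx": 0, "wy": 0, "wz": 0, "hand": 0.5},
  {"tx": 0, "ty": 0.0025, "tz": 0.055, "wx": 0, "wy": 0, "wz": 0, "hand": 0.5},
  {"tx": 0, "ty": 0.0025, "tz": 0.075, "wx": 0, "wy": 0, "wz": 0, "hand": 0.5},
  {"tx": 0, "ty": 0.0025, "tz": 0.084, "wx": 0, "wy": 0, "wz": 0, "hand": 0.5},
  {"tx": 0, "ty": 0.0025, "tz": 0.087, "wx": 0, "wy": 0, "wz": 0, "hand": 0.5},
  {"tx": 0, "ty": 0.0025, "tz": 0.087, "wx": 0, "wy": 0, "wz": 0, "hand": 0.5},
])

```text
t: 4.57
tcp_pos: [0.5901, -0.2769, 0.0124]
orientation: [-0.472, 3.106, -0.0]
force: [0.6, 0.2, -2.2]
grip_width: 0.702
```

drive_tool([
  {"tx": 0, "ty": 0, "tz": 0.001, "wx": 0, "wy": 0, "wz": 0, "hand": 0.5},
  {"tx": 0, "ty": 0, "tz": 0.001, "wx": 0, "wy": 0, "wz": 0, "hand": 0.8},
  {"tx": 0, "ty": 0, "tz": 0.001, "wx": 0, "wy": 0, "wz": 0, "hand": 0.95},
  {"tx": 0, "ty": 0, "tz": 0.001, "wx": 0, "wy": 0, "wz": 0, "hand": 0.95},
  {"tx": 0, "ty": 0, "tz": -0.03, "wx": 0, "wy": 0, "wz": 0, "hand": 1},
  {"tx": 0, "ty": 0, "tz": -0.07, "wx": 0, "wy": 0, "wz": 0, "hand": 1},
  {"tx": 0, "ty": 0, "tz": -0.11, "wx": 0, "wy": 0, "wz": 0, "hand": 1},
  {"tx": 0, "ty": 0, "tz": -0.11, "wx": 0, "wy": 0, "wz": 0, "hand": 1},
])

```text
t: 5.23
tcp_pos: [0.5946, -0.2795, 0.1332]
orientation: [-0.472, 3.091, -0.016]
force: [1.4, 0.1, 2.7]
grip_width: 1.001
```

```bash
python3 - <<'E'
from h import *
go([(.5,0,.16,None),(.4005,.268,.12,None)])
o=telemetry.get_obs();p=viewer.get_image('wrist'); save(p,'w4.png')
E
```

```text
t 5.23 tcp [ 0.5946 -0.2795  0.1332] yaw 107.3 q6 -1.07 F [1.4 0.1 2.7] grip 1.001
(0.5, 0, 0.16, np.float64(107.3)) d [ 0.0067  0.2946 -0.0305] w [-0.69  0.75  0.  ] rows 7.1 0.1
(0.4005, 0.268, 0.12, np.float64(107.3)) d [0.0222 0.5806 0.0059] w [-0.69  0.75  0.  ] rows 13.9 0.1
```

View pics/w4.png

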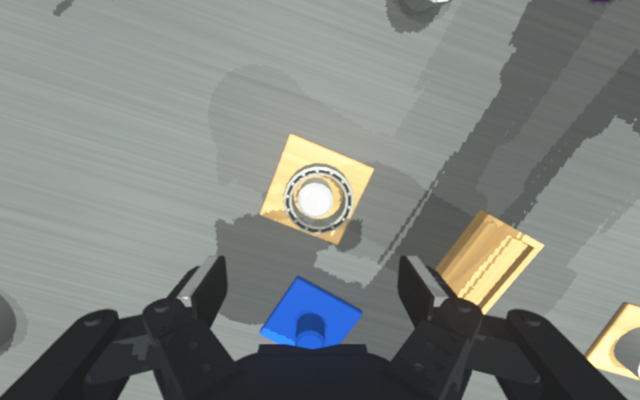

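The wrist view shows the big bearing round the fat post, flat on its base, at (318,198). The small bearing is next.

drive_tool([
  {"tx": 0.02, "ty": 0.5, "tz": -0.02, "wx": 0, "wy": 0, "wz": 0, "hand": 1},
  {"tx": 0.02, "ty": 0.5, "tz": -0.02, "wx": 0, "wy": 0, "wz": 0, "hand": 1},
  {"tx": 0.02, "ty": 0.5, "tz": -0.02, "wx": 0, "wy": 0, "wz": 0, "hand": 1},
  {"tx": 0.02, "ty": 0.5, "tz": -0.02, "wx": 0, "wy": 0, "wz": 0, "hand": 1},
  {"tx": 0.02, "ty": 0.5, "tz": -0.02, "wx": 0, "wy": 0, "wz": 0, "hand": 1},
  {"tx": 0.02, "ty": 0.5, "tz": -0.02, "wx": 0, "wy": 0, "wz": 0, "hand": 1},
  {"tx": 0.02, "ty": 0.5, "tz": -0.02, "wx": 0, "wy": 0, "wz": 0, "hand": 1},
  {"tx": 0.02, "ty": 0.5, "tz": -0.02, "wx": 0, "wy": 0, "wz": 0, "hand": 1},
  {"tx": 0.02, "ty": 0.5, "tz": -0.02, "wx": 0, "wy": 0, "wz": 0, "hand": 1},
  {"tx": 0.02, "ty": 0.5, "tz": -0.02, "wx": 0, "wy": 0, "wz": 0, "hand": 1},
  {"tx": 0.022, "ty": 0.58, "tz": 0.005, "wx": 0, "wy": 0, "wz": 0, "hand": 1},
  {"tx": 0.022, "ty": 0.58, "tz": 0.005, "wx": 0, "wy": 0, "wz": 0, "hand": 1},
])

```text
t: 6.28
tcp_pos: [0.4248, 0.196, 0.1305]
orientation: [-0.471, 3.093, -0.008]
force: [1.2, 0.2, -0.6]
grip_width: 1.005
```

```bash
python3 - <<'E'
from h import *
go([(.4005,.268,.12,None),(.4005,.268,.12,107)])
E
```

```text
t 6.28 tcp [0.4248 0.196  0.1305] yaw 107.3 q6 -2.05 F [ 1.2  0.2 -0.6] grip 1.005
(0.4005, 0.268, 0.12, np.float64(107.3)) d [0.0019 0.076  0.0099] w [-0.39  0.69  0.  ] rows 1.8 0.1
(0.4005, 0.268, 0.12, 107) d [0.0019 0.076  0.0099] w [-0.39  0.69  0.31] rows 1.8 0.1
```

drive_tool([
  {"tx": 0.002, "ty": 0.076, "tz": 0.01, "wx": -0.4, "wy": 0.7, "wz": 0, "hand": 1},
  {"tx": 0.002, "ty": 0.076, "tz": 0.01, "wx": -0.4, "wy": 0.7, "wz": 0, "hand": 1},
  {"tx": 0.002, "ty": 0.076, "tz": 0.01, "wx": -0.4, "wy": 0.7, "wz": 0, "hand": 1},
  {"tx": 0.002, "ty": 0.076, "tz": 0.01, "wx": -0.4, "wy": 0.7, "wz": 0, "hand": 1},
])

```text
t: 6.62
tcp_pos: [0.3996, 0.2693, 0.1194]
orientation: [0.478, -3.104, 0.001]
force: [1.0, -1.1, 0.4]
grip_width: 1.003
```

```bash
python3 - <<'E'
from h import *
import pickle
go([(.4005,.268,.12,None),(.4005,.268,.0,None)])
o=telemetry.get_obs();p=viewer.get_image('wrist'); save(p,'w5.png'); pickle.dump((o,p),open('w5.pkl','wb'))
W=cloud(p,o); m=(np.hypot(W[...,0]-.40,W[...,1]-.268)<.035)&(W[...,2]>.018)&(W[...,2]<.03)
q=W[m].astype(np.float32);print(len(q),q.min(0),q.max(0),(q.min(0)+q.max(0))/2)
E
```

```text
t 6.62 tcp [0.3996 0.2693 0.1194] yaw 107.5 q6 -2.18 F [ 1.  -1.1  0.4] grip 1.003
(0.4005, 0.268, 0.12, np.float64(107.5)) d [-0.0005 -0.0015 -0.0006] w [-0.01 -0.05 -0.  ] rows 0.0 0.0
(0.4005, 0.268, 0.0, np.float64(107.5)) d [-0.0006 -0.0015  0.1194] w [-0.01 -0.05 -0.  ] rows 2.9 0.0
1232 [0.37875965 0.24917126 0.01805461] [0.4219647  0.29239896 0.02692775] [0.4003622  0.2707851  0.02249118]
```

View pics/w5.png

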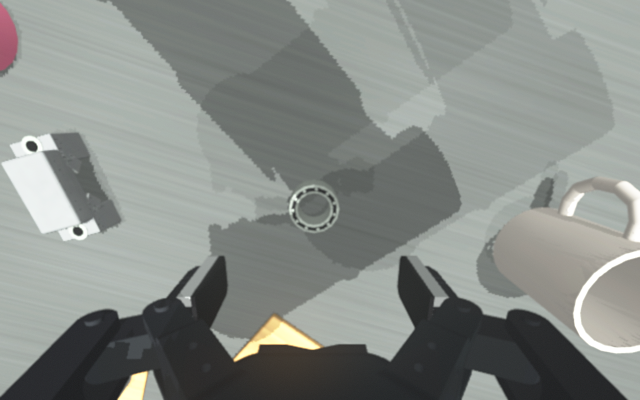

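drive_tool([
  {"tx": -0.0005, "ty": 0, "tz": 0.04, "wx": 0, "wy": 0, "wz": 0, "hand": 0.85},
  {"tx": -0.0005, "ty": 0, "tz": 0.08, "wx": 0, "wy": 0, "wz": 0, "hand": 0.85},
  {"tx": -0.0005, "ty": 0, "tz": 0.105, "wx": 0, "wy": 0, "wz": 0, "hand": 0.85},
  {"tx": -0.0005, "ty": 0, "tz": 0.116, "wx": 0, "wy": 0, "wz": 0, "hand": 0.85},
  {"tx": -0.0005, "ty": 0, "tz": 0.116, "wx": 0, "wy": 0, "wz": 0, "hand": 0.7},
  {"tx": -0.0005, "ty": 0, "tz": 0.116, "wx": 0, "wy": 0, "wz": 0, "hand": 0.5},
  {"tx": -0.0005, "ty": 0, "tz": 0.116, "wx": 0, "wy": 0, "wz": 0, "hand": 0.3},
  {"tx": -0.0005, "ty": 0, "tz": 0.116, "wx": 0, "wy": 0, "wz": 0, "hand": 0.3},
  {"tx": -0.0005, "ty": 0, "tz": 0.116, "wx": 0, "wy": 0, "wz": 0, "hand": 0.3},
  {"tx": -0.0005, "ty": 0, "tz": 0.116, "wx": 0, "wy": 0, "wz": 0, "hand": 0.3},
])

```text
t: 7.5
tcp_pos: [0.4012, 0.2688, 0.0049]
orientation: [-0.475, 3.104, 0.001]
force: [-0.7, -1.8, 4.4]
grip_width: 0.49
```

```bash
python3 - <<'E'
from h import *
import pickle
go([(.4,.2695,.1,None),(.581,.2865,.1,None)])
o=telemetry.get_obs();p=viewer.get_image('wrist'); save(p,'w6.png'); pickle.dump((o,p),open('w6.pkl','wb'))
E
```

```text
t 7.5 tcp [0.4012 0.2688 0.0049] yaw 107.4 q6 -2.18 F [-0.7 -1.8  4.4] grip 0.49
(0.4, 0.2695, 0.1, np.float64(107.4)) d [ 0.0008  0.0011 -0.0951] w [ 0.04  0.1  -0.  ] rows 2.3 0.0
(0.581, 0.2865, 0.1, np.float64(107.4)) d [-0.177  -0.0369 -0.0949] w [ 0.04  0.1  -0.  ] rows 4.9 0.0
```

View pics/w6.png

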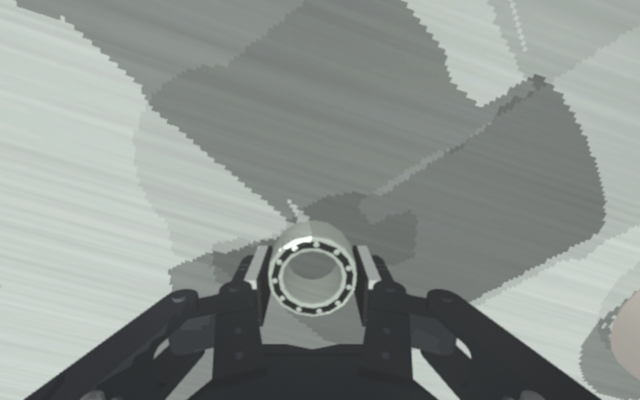

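```bash
python3 - <<'E'
from h import *
import pickle
o,p=pickle.load(open('w6.pkl','rb'))
print(onplane(p,[[312,278]],.024,o)-o['tcp_pos'])
E
```

```text
[[ 0.0005617  -0.00055261  0.0191316 ]]
```

drive_tool([
  {"tx": 0, "ty": 0, "tz": -0.03, "wx": 0, "wy": 0, "wz": 0, "hand": 0.3},
  {"tx": 0, "ty": 0, "tz": -0.065, "wx": 0, "wy": 0, "wz": 0, "hand": 0.3},
  {"tx": 0, "ty": 0, "tz": -0.095, "wx": 0, "wy": 0, "wz": 0, "hand": 0.3},
  {"tx": -0.177, "ty": -0.037, "tz": -0.095, "wx": 0, "wy": 0, "wz": 0, "hand": 0.3},
  {"tx": -0.177, "ty": -0.037, "tz": -0.095, "wx": 0, "wy": 0, "wz": 0, "hand": 0.3},
  {"tx": -0.177, "ty": -0.037, "tz": -0.095, "wx": 0, "wy": 0, "wz": 0, "hand": 0.3},
  {"tx": -0.177, "ty": -0.037, "tz": -0.095, "wx": 0, "wy": 0, "wz": 0, "hand": 0.3},
  {"tx": -0.177, "ty": -0.037, "tz": -0.095, "wx": 0, "wy": 0, "wz": 0, "hand": 0.3},
  {"tx": -0.177, "ty": -0.037, "tz": -0.095, "wx": 0, "wy": 0, "wz": 0, "hand": 0.3},
  {"tx": -0.177, "ty": -0.037, "tz": -0.095, "wx": 0, "wy": 0, "wz": 0, "hand": 0.3},
])

```text
t: 8.38
tcp_pos: [0.5812, 0.2861, 0.0989]
orientation: [0.474, -3.105, -0.001]
force: [-0.7, -0.7, -1.9]
grip_width: 0.494
```

```bash
python3 - <<'E'
from h import *
go([(.581,.287,.1,None),(.581,.287,.0135,None)])
o=telemetry.get_obs();p=viewer.get_image('wrist'); save(p,'w7.png')
import pickle; pickle.dump((o,p),open('w7.pkl','wb'))
E
```

```text
t 8.38 tcp [0.5812 0.2861 0.0989] yaw 107.3 q6 -1.97 F [-0.7 -0.7 -1.9] grip 0.494
(0.581, 0.287, 0.1, np.float64(107.3)) d [-0.0001  0.001  -0.0011] w [ 0.02 -0.01  0.  ] rows 0.0 0.0
(0.581, 0.287, 0.0135, np.float64(107.3)) d [-0.0001  0.0009  0.0854] w [ 0.02 -0.01  0.  ] rows 2.0 0.0
```

View pics/w7.png

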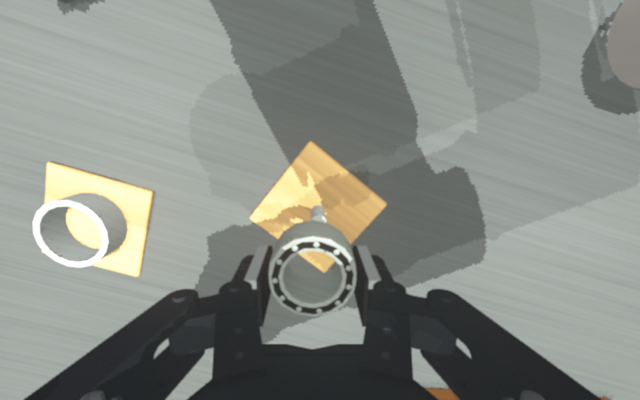

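```bash
python3 - <<'E'
from h import *
import pickle
o,p=pickle.load(open('w7.pkl','rb'))
c=onplane(p,[[250,217],[386,205],[311,141],[325,272]],.008,o); print(c, (c[0]+c[1])/2,(c[2]+c[3])/2, c.mean(0))
print(onplane(p,[[320,212]],.038,o))
c=onplane(p,[[46,162],[154,190],[138,277]],.006,o); print('tube',(c[0]+c[2])/2,np.linalg.norm(c[0]-c[1]),np.linalg.norm(c[1]-c[2]))
c=onplane(p,[[71,234]],.032,o); print(c)
E
```

```text
[[0.60359515 0.23740384 0.008     ]
 [0.55933111 0.34360301 0.008     ]
 [0.52798567 0.26802268 0.008     ]
 [0.6342638  0.31431648 0.008     ]] [0.58146313 0.29050342 0.008     ] [0.58112474 0.29116958 0.008     ] [0.58129394 0.2908365  0.008     ]
[[0.57277767 0.28897858 0.038     ]]
tube [0.64891721 0.11260013 0.006     ] 0.08496634329875062 0.08525536670354202
[[0.64827702 0.11282917 0.032     ]]
```

drive_tool([
  {"tx": -0.001, "ty": 0.0035, "tz": 0.03, "wx": 0, "wy": 0, "wz": 0, "hand": 0.3},
  {"tx": -0.001, "ty": 0.0035, "tz": 0.055, "wx": 0, "wy": 0, "wz": 0, "hand": 0.3},
  {"tx": -0.001, "ty": 0.0035, "tz": 0.075, "wx": 0, "wy": 0, "wz": 0, "hand": 0.3},
  {"tx": -0.001, "ty": 0.0035, "tz": 0.084, "wx": 0, "wy": 0, "wz": 0, "hand": 0.3},
  {"tx": -0.001, "ty": 0.0035, "tz": 0.086, "wx": 0, "wy": 0, "wz": 0, "hand": 0.3},
  {"tx": -0.001, "ty": 0.0035, "tz": 0.086, "wx": 0, "wy": 0, "wz": 0, "hand": 0.3},
])

```text
t: 8.93
tcp_pos: [0.5799, 0.2902, 0.014]
orientation: [-0.477, 3.105, 0.001]
force: [0.5, 0.2, -1.4]
grip_width: 0.488
```

drive_tool([
  {"tx": 0, "ty": 0, "tz": 0.001, "wx": 0, "wy": 0, "wz": 0, "hand": 0.3},
  {"tx": 0, "ty": 0, "tz": 0.001, "wx": 0, "wy": 0, "wz": 0, "hand": 0.6},
  {"tx": 0, "ty": 0, "tz": 0.001, "wx": 0, "wy": 0, "wz": 0, "hand": 0.8},
  {"tx": 0, "ty": 0, "tz": 0.001, "wx": 0, "wy": 0, "wz": 0, "hand": 0.8},
  {"tx": 0, "ty": 0, "tz": -0.03, "wx": 0, "wy": 0, "wz": 0, "hand": 1},
  {"tx": 0, "ty": 0, "tz": -0.07, "wx": 0, "wy": 0, "wz": 0, "hand": 1},
  {"tx": 0, "ty": 0, "tz": -0.11, "wx": 0, "wy": 0, "wz": 0, "hand": 1},
  {"tx": 0, "ty": 0, "tz": -0.13, "wx": 0, "wy": 0, "wz": 0, "hand": 1},
  {"tx": 0, "ty": 0, "tz": -0.13, "wx": 0, "wy": 0, "wz": 0, "hand": 1},
])

```text
t: 9.68
tcp_pos: [0.5829, 0.2915, 0.1515]
orientation: [-0.476, 3.093, 0.008]
force: [0.5, -0.8, 0.3]
grip_width: 1.0
```

```bash
python3 - <<'E'
from h import *
go([(.4077,-.2487,.15,None)])
o=telemetry.get_obs();p=viewer.get_image('wrist'); save(p,'w8.png')
E
```

```text
t 9.68 tcp [0.5829 0.2915 0.1515] yaw 107.5 q6 -1.97 F [ 0.5 -0.8  0.3] grip 1.0
(0.4077, -0.2487, 0.15, np.float64(107.5)) d [ 0.3294 -0.4626 -0.004 ] w [ 0.18  0.72 -0.  ] rows 13.6 0.1
```

View pics/w8.png

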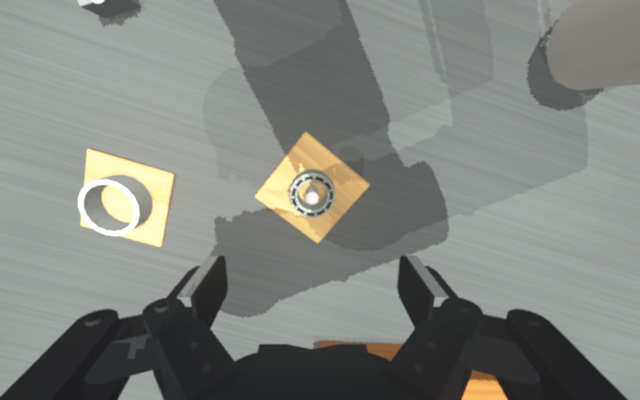

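drive_tool([
  {"tx": 0.329, "ty": -0.463, "tz": -0.03, "wx": 0.2, "wy": 0.7, "wz": 0, "hand": 1},
  {"tx": 0.329, "ty": -0.463, "tz": -0.03, "wx": 0.2, "wy": 0.7, "wz": 0, "hand": 1},
  {"tx": 0.329, "ty": -0.463, "tz": -0.03, "wx": 0.2, "wy": 0.7, "wz": 0, "hand": 1},
  {"tx": 0.329, "ty": -0.463, "tz": -0.03, "wx": 0.2, "wy": 0.7, "wz": 0, "hand": 1},
  {"tx": 0.329, "ty": -0.463, "tz": -0.03, "wx": 0.2, "wy": 0.7, "wz": 0, "hand": 1},
  {"tx": 0.329, "ty": -0.463, "tz": -0.03, "wx": 0.2, "wy": 0.7, "wz": 0, "hand": 1},
  {"tx": 0.329, "ty": -0.463, "tz": -0.03, "wx": 0.2, "wy": 0.7, "wz": 0, "hand": 1},
  {"tx": 0.329, "ty": -0.463, "tz": -0.03, "wx": 0.2, "wy": 0.7, "wz": 0, "hand": 1},
  {"tx": 0.329, "ty": -0.463, "tz": -0.03, "wx": 0.2, "wy": 0.7, "wz": 0, "hand": 1},
  {"tx": 0.329, "ty": -0.463, "tz": -0.03, "wx": 0.2, "wy": 0.7, "wz": 0, "hand": 1},
  {"tx": 0.329, "ty": -0.463, "tz": -0.03, "wx": 0.2, "wy": 0.7, "wz": 0, "hand": 1},
  {"tx": 0.329, "ty": -0.463, "tz": -0.03, "wx": 0.2, "wy": 0.7, "wz": 0, "hand": 1},
])

```text
t: 10.73
tcp_pos: [0.4255, -0.1868, 0.1704]
orientation: [0.476, -3.1, 0.001]
force: [1.5, -0.6, -0.7]
grip_width: 1.005
```

```bash
python3 - <<'E'
from h import *
go([(.4077,-.2487,.15,None)])
E
```

```text
t 10.73 tcp [ 0.4255 -0.1868  0.1704] yaw 107.5 q6 -1.19 F [ 1.5 -0.6 -0.7] grip 1.005
(0.4077, -0.2487, 0.15, np.float64(107.5)) d [ 0.0355 -0.0537  0.0206] w [-0.01 -0.28 -0.  ] rows 1.6 0.0
```

drive_tool([
  {"tx": 0.0355, "ty": -0.0535, "tz": 0.02, "wx": 0, "wy": -0.3, "wz": 0, "hand": 1},
  {"tx": 0.0355, "ty": -0.0535, "tz": 0.02, "wx": 0, "wy": -0.3, "wz": 0, "hand": 1},
  {"tx": 0.0355, "ty": -0.0535, "tz": 0.02, "wx": 0, "wy": -0.3, "wz": 0, "hand": 1},
  {"tx": 0.0355, "ty": -0.0535, "tz": 0.02, "wx": 0, "wy": -0.3, "wz": 0, "hand": 1},
])

```text
t: 11.07
tcp_pos: [0.4063, -0.2494, 0.1495]
orientation: [0.472, -3.104, -0.002]
force: [0.1, 0.4, 1.4]
grip_width: 1.0
```

```bash
python3 - <<'E'
from h import *
import pickle
o=telemetry.get_obs();p=viewer.get_image('wrist'); save(p,'w9.png'); pickle.dump((o,p),open('w9.pkl','wb'))
W=cloud(p,o)
for lo,hi in ((.082,.1),(.036,.05)):
    m=(np.hypot(W[...,0]-.408,W[...,1]+.2487)<.035)&(W[...,2]>lo)&(W[...,2]<hi)
    q=W[m];print(len(q),q.min(0),q.max(0),(q.min(0)+q.max(0))/2)
go([(.4077,-.2487,.15,None),(.4077,-.2487,.047,None)])
E
```

```text
828 [ 0.39614712 -0.2609188   0.08200608] [ 0.41951947 -0.23758688  0.09205728] [ 0.4078333  -0.24925284  0.08703168]
965 [ 0.38651936 -0.27059467  0.03605287] [ 0.4270219  -0.22745158  0.04987477] [ 0.40677063 -0.24902312  0.04296382]
t 11.12 tcp [ 0.4071 -0.2487  0.15  ] yaw 107.4 q6 -1.05 F [-0.2 -1.3  0.2] grip 1.0
(0.4077, -0.2487, 0.15, np.float64(107.4)) d [-0.0006 -0.0002  0.    ] w [ 0.03 -0.04  0.  ] rows 0.0 0.0
(0.4077, -0.2487, 0.047, np.float64(107.4)) d [-0.0007 -0.0003  0.103 ] w [ 0.03 -0.04  0.  ] rows 2.5 0.0
```

View pics/w9.png

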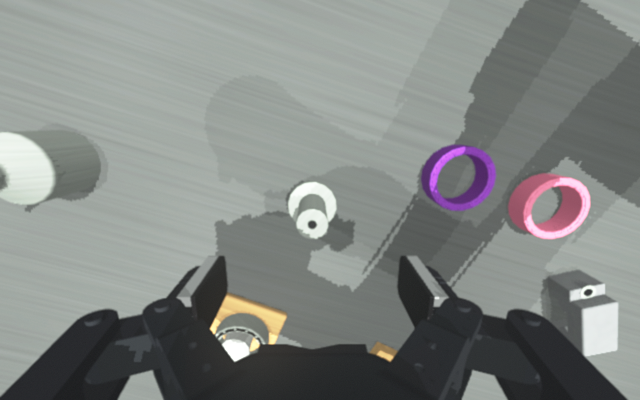

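drive_tool([
  {"tx": -0.0005, "ty": -0.0005, "tz": 0.035, "wx": 0, "wy": 0, "wz": 0, "hand": 1},
  {"tx": -0.0005, "ty": -0.0005, "tz": 0.07, "wx": 0, "wy": 0, "wz": 0, "hand": 0.9},
  {"tx": -0.0005, "ty": -0.0005, "tz": 0.095, "wx": 0, "wy": 0, "wz": 0, "hand": 0.75},
  {"tx": -0.0005, "ty": -0.0005, "tz": 0.102, "wx": 0, "wy": 0, "wz": 0, "hand": 0.5},
  {"tx": -0.0005, "ty": -0.0005, "tz": 0.102, "wx": 0, "wy": 0, "wz": 0, "hand": 0.35},
  {"tx": -0.0005, "ty": -0.0005, "tz": 0.102, "wx": 0, "wy": 0, "wz": 0, "hand": 0.2},
  {"tx": -0.0005, "ty": -0.0005, "tz": 0.102, "wx": 0, "wy": 0, "wz": 0, "hand": 0.1},
  {"tx": -0.0005, "ty": -0.0005, "tz": 0.102, "wx": 0, "wy": 0, "wz": 0, "hand": 0.1},
  {"tx": -0.0005, "ty": -0.0005, "tz": 0.102, "wx": 0, "wy": 0, "wz": 0, "hand": 0.1},
  {"tx": -0.0005, "ty": -0.0005, "tz": 0.102, "wx": 0, "wy": 0, "wz": 0, "hand": 0.1},
], newtons=60)

```text
t: 11.95
tcp_pos: [0.4092, -0.2491, 0.0498]
orientation: [-0.475, 3.103, -0.001]
force: [0.5, 3.3, 7.0]
grip_width: 0.268
```

```bash
python3 - <<'E'
from h import *
go([(.4077,-.249,.14,None),(.649,.1125,.14,None)])
o=telemetry.get_obs();p=viewer.get_image('wrist'); save(p,'w10.png')
E
```

```text
t 11.95 tcp [ 0.4092 -0.2491  0.0498] yaw 107.4 q6 -1.05 F [0.5 3.3 7. ] grip 0.268
(0.4077, -0.249, 0.14, np.float64(107.4)) d [ 0.0011  0.0004 -0.0902] w [-0.08  0.16  0.  ] rows 2.2 0.0
(0.649, 0.1125, 0.14, np.float64(107.4)) d [-0.3373  0.2732 -0.0896] w [-0.08  0.16  0.  ] rows 10.6 0.0
```

View pics/w10.png

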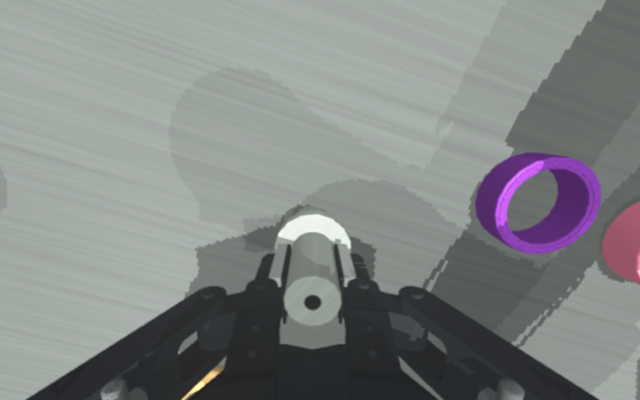

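drive_tool([
  {"tx": 0, "ty": 0, "tz": -0.03, "wx": 0, "wy": 0, "wz": 0, "hand": 0.1},
  {"tx": 0, "ty": 0, "tz": -0.06, "wx": 0, "wy": 0, "wz": 0, "hand": 0.1},
  {"tx": -0.01, "ty": 0.008, "tz": -0.09, "wx": 0, "wy": 0, "wz": 0, "hand": 0.1},
  {"tx": -0.03, "ty": 0.025, "tz": -0.09, "wx": 0, "wy": 0, "wz": 0, "hand": 0.1},
  {"tx": -0.06, "ty": 0.05, "tz": -0.09, "wx": 0, "wy": 0, "wz": 0, "hand": 0.1},
  {"tx": -0.09, "ty": 0.073, "tz": -0.09, "wx": 0, "wy": 0, "wz": 0, "hand": 0.1},
  {"tx": -0.12, "ty": 0.097, "tz": -0.09, "wx": 0, "wy": 0, "wz": 0, "hand": 0.1},
  {"tx": -0.15, "ty": 0.121, "tz": -0.09, "wx": 0, "wy": 0, "wz": 0, "hand": 0.1},
  {"tx": -0.18, "ty": 0.146, "tz": -0.09, "wx": 0, "wy": 0, "wz": 0, "hand": 0.1},
  {"tx": -0.21, "ty": 0.17, "tz": -0.09, "wx": 0, "wy": 0, "wz": 0, "hand": 0.1},
  {"tx": -0.235, "ty": 0.19, "tz": -0.09, "wx": 0, "wy": 0, "wz": 0, "hand": 0.1},
  {"tx": -0.25, "ty": 0.203, "tz": -0.09, "wx": 0, "wy": 0, "wz": 0, "hand": 0.1},
])

```text
t: 13.0
tcp_pos: [0.5877, 0.0224, 0.1394]
orientation: [-0.477, 3.103, -0.0]
force: [0.0, -1.1, -4.8]
grip_width: 0.267
```

```bash
python3 - <<'E'
from h import *
go([(.649,.1125,.14,None)])
E
```

```text
t 13.0 tcp [0.5877 0.0224 0.1394] yaw 107.5 q6 -1.57 F [ 0.  -1.1 -4.8] grip 0.267
(0.649, 0.1125, 0.14, np.float64(107.5)) d [-0.0856  0.0675 -0.0004] w [-0.02  0.12  0.  ] rows 2.6 0.0
```

drive_tool([
  {"tx": -0.025, "ty": 0.02, "tz": 0, "wx": 0, "wy": 0, "wz": 0, "hand": 0.1},
  {"tx": -0.05, "ty": 0.04, "tz": 0, "wx": 0, "wy": 0, "wz": 0, "hand": 0.1},
  {"tx": -0.073, "ty": 0.058, "tz": 0, "wx": 0, "wy": 0, "wz": 0, "hand": 0.1},
  {"tx": -0.0855, "ty": 0.0675, "tz": 0, "wx": 0, "wy": 0, "wz": 0, "hand": 0.1},
  {"tx": -0.0855, "ty": 0.0675, "tz": 0, "wx": 0, "wy": 0, "wz": 0, "hand": 0.1},
  {"tx": -0.0855, "ty": 0.0675, "tz": 0, "wx": 0, "wy": 0, "wz": 0, "hand": 0.1},
])

```text
t: 13.5
tcp_pos: [0.6484, 0.1131, 0.1382]
orientation: [0.479, -3.105, 0.0]
force: [-0.1, -0.5, -5.5]
grip_width: 0.266
```

```bash
python3 - <<'E'
from h import *
import pickle
go([(.649,.1125,.14,None),(.649,.1125,.056,None)])
o=telemetry.get_obs();p=viewer.get_image('wrist'); save(p,'w11.png'); pickle.dump((o,p),open('w11.pkl','wb'))
p=viewer.get_image('scene'); cv2.imwrite('pics/s11.png',cv2.resize(p['frame'][100:300,250:450,::-1],None,fx=3,fy=3)); W=cloud(p)
m=(np.hypot(W[...,0]-.649,W[...,1]-.1125)<.05)&(W[...,2]>.045)&(W[...,2]<.125); q=W[m]; print(len(q))
for a in np.arange(.08,.125,.01):
    s=q[(q[:,2]>a)&(q[:,2]<a+.01)]; print(a,len(s),((s.min(0)+s.max(0))/2).round(4) if len(s) else '')
print(q[:,2].min())
E
```

```text
t 13.5 tcp [0.6484 0.1131 0.1382] yaw 107.5 q6 -1.67 F [-0.1 -0.5 -5.5] grip 0.266
(0.649, 0.1125, 0.14, np.float64(107.5)) d [-0.0004 -0.0007 -0.0018] w [-0.   -0.02 -0.  ] rows 0.0 0.0
(0.649, 0.1125, 0.056, np.float64(107.5)) d [-0.0004 -0.0007  0.0822] w [-0.   -0.02 -0.  ] rows 2.0 0.0
72
0.08 4 [0.655  0.1058 0.0884]
0.09 27 [0.6552 0.1099 0.0951]
0.09999999999999999 22 [0.6547 0.1091 0.1059]
0.10999999999999999 7 [0.6595 0.1082 0.1114]
0.11999999999999998 12 [0.6607 0.1087 0.1229]
0.0868725203854438
```

View pics/w11.png

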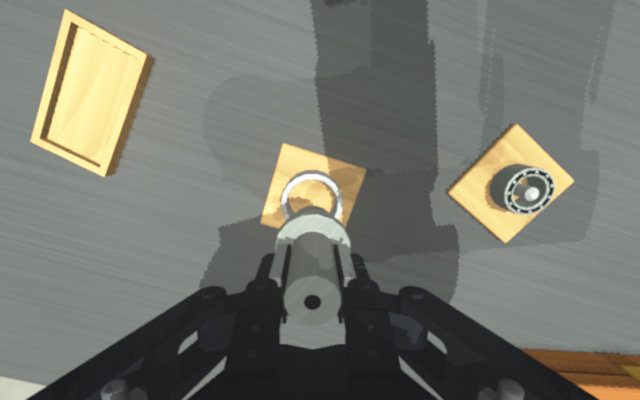

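View pics/s11.png

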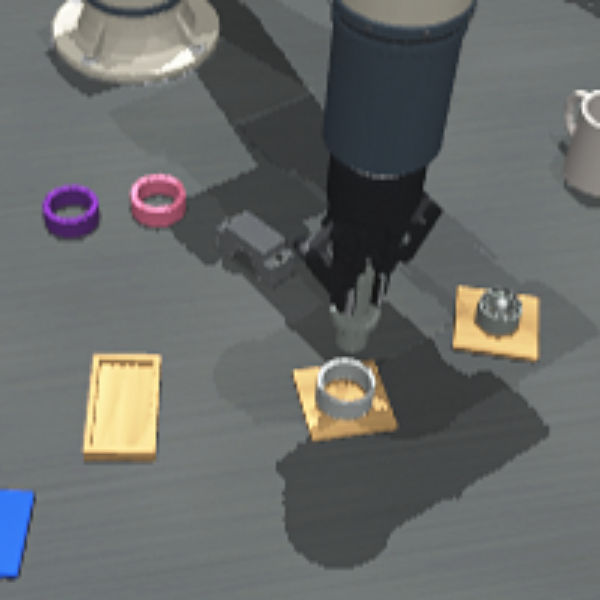

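drive_tool([
  {"tx": -0.0005, "ty": -0.001, "tz": 0.03, "wx": 0, "wy": 0, "wz": 0, "hand": 0.1},
  {"tx": -0.0005, "ty": -0.001, "tz": 0.05, "wx": 0, "wy": 0, "wz": 0, "hand": 0.1},
  {"tx": -0.0005, "ty": -0.001, "tz": 0.065, "wx": 0, "wy": 0, "wz": 0, "hand": 0.1},
  {"tx": -0.0005, "ty": -0.001, "tz": 0.077, "wx": 0, "wy": 0, "wz": 0, "hand": 0.1},
  {"tx": -0.0005, "ty": -0.001, "tz": 0.082, "wx": 0, "wy": 0, "wz": 0, "hand": 0.1},
  {"tx": -0.0005, "ty": -0.001, "tz": 0.082, "wx": 0, "wy": 0, "wz": 0, "hand": 0.1},
  {"tx": -0.0005, "ty": -0.001, "tz": 0.082, "wx": 0, "wy": 0, "wz": 0, "hand": 0.1},
])

```text
t: 14.18
tcp_pos: [0.6492, 0.1105, 0.0579]
orientation: [-0.476, 3.104, -0.0]
force: [0.6, 0.1, -5.3]
grip_width: 0.265
```

```bash
python3 - <<'E'
from h import *
go([])
o=telemetry.get_obs();p=viewer.get_image('wrist'); save(p,'w12.png')
E
```

```text
t 14.18 tcp [0.6492 0.1105 0.0579] yaw 107.4 q6 -1.67 F [ 0.6  0.1 -5.3] grip 0.265
```

View pics/w12.png

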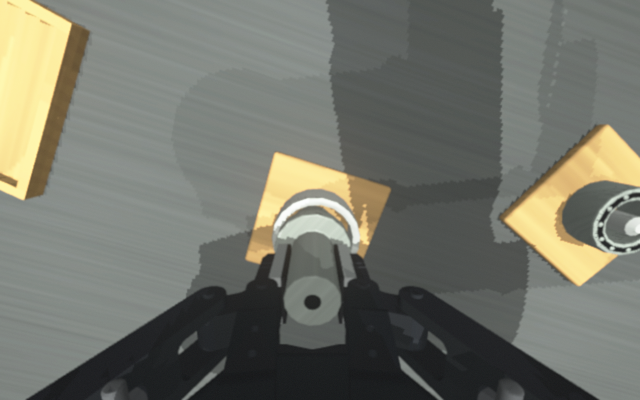

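drive_tool([
  {"tx": 0, "ty": 0, "tz": 0.002, "wx": 0, "wy": 0, "wz": 0, "hand": 0.1},
  {"tx": 0, "ty": 0, "tz": 0.0035, "wx": 0, "wy": 0, "wz": 0, "hand": 0.1},
  {"tx": 0, "ty": 0, "tz": 0.0035, "wx": 0, "wy": 0, "wz": 0, "hand": 0.1},
])

```text
t: 14.48
tcp_pos: [0.6501, 0.1107, 0.0559]
orientation: [-0.476, 3.101, -0.0]
force: [-1.0, 0.4, 1.3]
grip_width: 0.262
```

drive_tool([
  {"tx": 0, "ty": 0, "tz": 0, "wx": 0, "wy": 0, "wz": 0, "hand": 0.35},
  {"tx": 0, "ty": 0, "tz": 0, "wx": 0, "wy": 0, "wz": 0, "hand": 0.6},
  {"tx": 0, "ty": 0, "tz": 0, "wx": 0, "wy": 0, "wz": 0, "hand": 0.8},
  {"tx": 0, "ty": 0, "tz": 0, "wx": 0, "wy": 0, "wz": 0, "hand": 1},
  {"tx": 0, "ty": 0, "tz": 0, "wx": 0, "wy": 0, "wz": 0, "hand": 1},
  {"tx": 0, "ty": 0, "tz": -0.03, "wx": 0, "wy": 0, "wz": 0, "hand": 1},
  {"tx": 0, "ty": 0, "tz": -0.07, "wx": 0, "wy": 0, "wz": 0, "hand": 1},
  {"tx": 0, "ty": 0, "tz": -0.1, "wx": 0, "wy": 0, "wz": 0, "hand": 1},
  {"tx": 0, "ty": 0, "tz": -0.1, "wx": 0, "wy": 0, "wz": 0, "hand": 1},
])

```text
t: 15.23
tcp_pos: [0.6535, 0.1109, 0.1644]
orientation: [-0.475, 3.088, -0.0]
force: [0.2, 0.8, 0.5]
grip_width: 0.999
```

```bash
python3 - <<'E'
from h import *
import pickle
o=telemetry.get_obs();p=viewer.get_image('wrist'); save(p,'w13.png'); pickle.dump((o,p),open('w13.pkl','wb'))
o,p=pickle.load(open('w11.pkl','rb'))
c=onplane(p,[[68,10],[153,55],[32,140],[107,176]],.014,o);print('tray',c,c.mean(0),np.linalg.norm(c[0]-c[1]),np.linalg.norm(c[0]-c[2]))
for v in (c[2]-c[0],c[3]-c[1]): print(np.degrees(np.arctan2(v[1],v[0])))
# cap long axis ~32 deg -> jaw 122
go([(.446,.0665,.14,122)])
E
```

```text
tray [[ 0.55965274 -0.11717332  0.014     ]
 [ 0.57098516 -0.04949966  0.014     ]
 [ 0.67189241 -0.1403661   0.014     ]
 [ 0.68478984 -0.07455324  0.014     ]] [ 0.62183004 -0.09539808  0.014     ] 0.06861594246688899 0.11461085631299754
-11.675064469068369
-12.41536574194006
t 15.28 tcp [0.6521 0.1111 0.1609] yaw 107.5 q6 -1.67 F [ 0.5  0.1 -1.2] grip 0.999
(0.446, 0.0665, 0.14, 122) d [0.2102 0.0193 0.0181] w [ -0.16   0.74 -14.54] rows 5.1 2.0
```

View pics/w13.png

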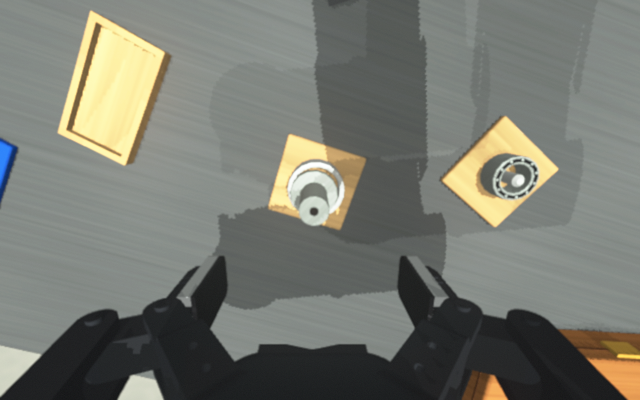

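drive_tool([
  {"tx": 0.04, "ty": 0.004, "tz": 0, "wx": 0, "wy": 0.7, "wz": -5, "hand": 1},
  {"tx": 0.08, "ty": 0.008, "tz": 0, "wx": 0, "wy": 0.7, "wz": -10, "hand": 1},
  {"tx": 0.21, "ty": 0.019, "tz": 0.018, "wx": 0, "wy": 0.7, "wz": -14.5, "hand": 1},
  {"tx": 0.21, "ty": 0.019, "tz": 0.018, "wx": 0, "wy": 0.7, "wz": -14.5, "hand": 1},
  {"tx": 0.21, "ty": 0.019, "tz": 0.018, "wx": 0, "wy": 0.7, "wz": -14.5, "hand": 1},
  {"tx": 0.21, "ty": 0.019, "tz": 0.018, "wx": 0, "wy": 0.7, "wz": -14.5, "hand": 1},
  {"tx": 0.21, "ty": 0.019, "tz": 0.018, "wx": 0, "wy": 0.7, "wz": -14.5, "hand": 1},
  {"tx": 0.21, "ty": 0.019, "tz": 0.018, "wx": 0, "wy": 0.7, "wz": -14.5, "hand": 1},
])

```text
t: 15.95
tcp_pos: [0.4461, 0.0662, 0.1403]
orientation: [-0.865, 3.018, -0.004]
force: [1.0, 1.0, 0.2]
grip_width: 1.0
```

```bash
python3 - <<'E'
from h import *
import pickle
go([(.446,.0665,.14,122)])
o=telemetry.get_obs();p=viewer.get_image('wrist'); save(p,'w14.png'); pickle.dump((o,p),open('w14.pkl','wb'))
W=cloud(p,o)
m=(np.hypot(W[...,0]-.446,W[...,1]-.066)<.06)&(W[...,2]>.040)&(W[...,2]<.05)
q=W[m]; r=cv2.minAreaRect((q[:,:2]*1000).astype(np.float32)); print('cap',r,q.mean(0),len(q))
E
```

```text
t 15.95 tcp [0.4461 0.0662 0.1403] yaw 122.0 q6 -1.51 F [1.  1.  0.2] grip 1.0
(0.446, 0.0665, 0.14, 122) d [-0.      0.0003  0.0003] w [-0.18  0.04 -0.01] rows 0.0 0.0
cap ((445.958251953125, 66.12960815429688), (59.91556167602539, 33.93141555786133), 32.42812728881836) [0.4446036  0.06521774 0.04421031] 2614
```

View pics/w14.png

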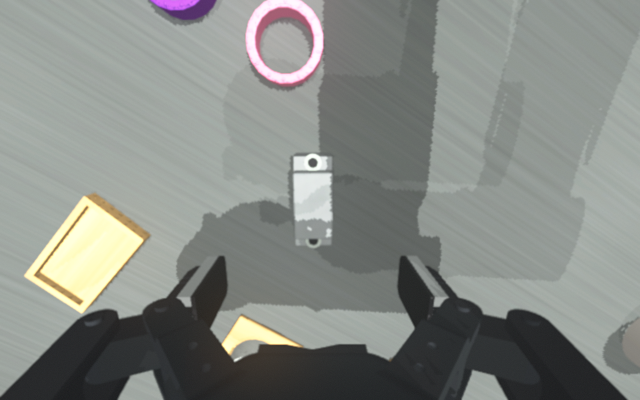

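drive_tool([
  {"tx": 0, "ty": 0, "tz": 0.04, "wx": 0, "wy": 0, "wz": 0, "hand": 1},
  {"tx": 0, "ty": 0, "tz": 0.08, "wx": 0, "wy": 0, "wz": 0, "hand": 0.9},
  {"tx": 0, "ty": 0, "tz": 0.11, "wx": 0, "wy": 0, "wz": 0, "hand": 0.8},
  {"tx": 0, "ty": 0, "tz": 0.125, "wx": 0, "wy": 0, "wz": 0, "hand": 0.7},
  {"tx": 0, "ty": 0, "tz": 0.125, "wx": 0, "wy": 0, "wz": 0, "hand": 0.5},
  {"tx": 0, "ty": 0, "tz": 0.125, "wx": 0, "wy": 0, "wz": 0, "hand": 0.3},
  {"tx": 0, "ty": 0, "tz": 0.125, "wx": 0, "wy": 0, "wz": 0, "hand": 0.2},
  {"tx": 0, "ty": 0, "tz": 0.125, "wx": 0, "wy": 0, "wz": 0, "hand": 0.2},
  {"tx": 0, "ty": 0, "tz": 0.125, "wx": 0, "wy": 0, "wz": 0, "hand": 0.2},
  {"tx": 0, "ty": 0, "tz": 0.125, "wx": 0, "wy": 0, "wz": 0, "hand": 0.2},
], newtons=60)

```text
t: 16.83
tcp_pos: [0.4476, 0.0665, 0.0159]
orientation: [-0.864, 3.017, -0.004]
force: [0.3, 0.6, -3.8]
grip_width: 0.386
```

```bash
python3 - <<'E'
from h import *
go([(.446,.066,.09,None),(.622,-.098,.09,78.3)])
o=telemetry.get_obs();p=viewer.get_image('wrist'); save(p,'w15.png')
E
```

```text
t 16.83 tcp [0.4476 0.0665 0.0159] yaw 122.0 q6 -1.51 F [ 0.3  0.6 -3.8] grip 0.386
(0.446, 0.066, 0.09, np.float64(122.0)) d [ 0.0014  0.0002 -0.0741] w [-0.18  0.13  0.  ] rows 1.8 0.0
(0.622, -0.098, 0.09, 78.3) d [-0.061  -0.2321 -0.0732] w [-0.12  0.2  43.67] rows 6.0 6.1
```

View pics/w15.png

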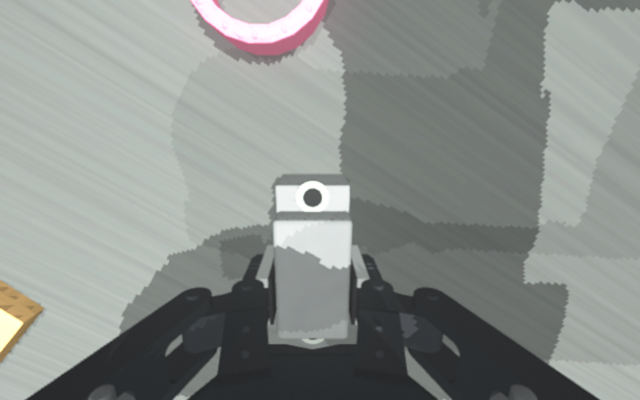

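drive_tool([
  {"tx": 0, "ty": 0, "tz": -0.03, "wx": 0, "wy": 0, "wz": 0, "hand": 0.2},
  {"tx": 0, "ty": 0, "tz": -0.06, "wx": 0, "wy": 0, "wz": 2, "hand": 0.2},
  {"tx": -0.006, "ty": -0.023, "tz": -0.073, "wx": 0, "wy": 0.2, "wz": 6, "hand": 0.2},
  {"tx": -0.014, "ty": -0.053, "tz": -0.073, "wx": 0, "wy": 0.2, "wz": 12, "hand": 0.2},
  {"tx": -0.022, "ty": -0.084, "tz": -0.073, "wx": 0, "wy": 0.2, "wz": 18, "hand": 0.2},
  {"tx": -0.03, "ty": -0.114, "tz": -0.073, "wx": 0, "wy": 0.2, "wz": 24, "hand": 0.2},
  {"tx": -0.038, "ty": -0.145, "tz": -0.073, "wx": 0, "wy": 0.2, "wz": 30, "hand": 0.2},
  {"tx": -0.046, "ty": -0.175, "tz": -0.073, "wx": 0, "wy": 0.2, "wz": 36, "hand": 0.2},
  {"tx": -0.054, "ty": -0.205, "tz": -0.073, "wx": 0, "wy": 0.2, "wz": 41, "hand": 0.2},
  {"tx": -0.06, "ty": -0.225, "tz": -0.073, "wx": 0, "wy": 0.2, "wz": 43.5, "hand": 0.2},
  {"tx": -0.061, "ty": -0.232, "tz": -0.073, "wx": 0, "wy": 0.2, "wz": 43.7, "hand": 0.2},
  {"tx": -0.061, "ty": -0.232, "tz": -0.073, "wx": 0, "wy": 0.2, "wz": 43.7, "hand": 0.2},
])

```text
t: 17.88
tcp_pos: [0.6223, -0.0994, 0.0888]
orientation: [-0.324, -3.124, 0.004]
force: [0.3, -0.1, -3.8]
grip_width: 0.384
```

```bash
python3 - <<'E'
from h import *
import pickle
go([(.622,-.098,.09,78.3),(.622,-.098,.023,78.3)])
o=telemetry.get_obs();p=viewer.get_image('wrist'); save(p,'w16.png'); pickle.dump((o,p),open('w16.pkl','wb'))
E
```

```text
t 17.88 tcp [ 0.6223 -0.0994  0.0888] yaw 78.2 q6 -1.87 F [ 0.3 -0.1 -3.8] grip 0.384
(0.622, -0.098, 0.09, 78.3) d [ 0.0006  0.0013 -0.0012] w [-0.14 -0.02 -0.12] rows 0.0 0.0
(0.622, -0.098, 0.023, 78.3) d [0.0005 0.0014 0.0658] w [-0.14 -0.02 -0.12] rows 1.6 0.0
```

View pics/w16.png

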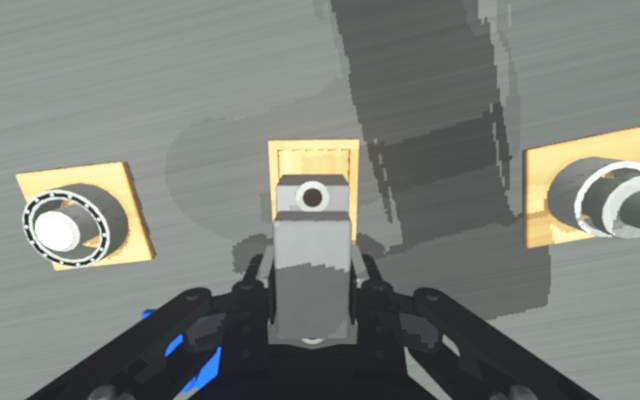

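```bash
python3 - <<'E'
from h import *
import pickle
o,p=pickle.load(open('w16.pkl','rb'))
c=onplane(p,[[269,140],[358,140]],.014,o);print(c,c.mean(0))
m=c.mean(0); a=np.radians(-11.7); print(m[:2]+.058*np.array([np.cos(a),np.sin(a)]))
v=c[1]-c[0];print(np.degrees(np.arctan2(v[1],v[0])))
E
```

```text
[[ 0.5592111  -0.11890114  0.014     ]
 [ 0.57252909 -0.05519397  0.014     ]] [ 0.5658701  -0.08704756  0.014     ]
[ 0.62266502 -0.09880922]
78.19236245647575
```

Tray centre, size and angle all agree, so I'm lowering the cap.

drive_tool([
  {"tx": 0, "ty": 0.0005, "tz": 0.025, "wx": 0, "wy": 0, "wz": 0, "hand": 0.2},
  {"tx": 0, "ty": 0.0005, "tz": 0.045, "wx": 0, "wy": 0, "wz": 0, "hand": 0.2},
  {"tx": 0, "ty": 0.0005, "tz": 0.058, "wx": 0, "wy": 0, "wz": 0, "hand": 0.2},
  {"tx": 0, "ty": 0.0005, "tz": 0.065, "wx": 0, "wy": 0, "wz": 0, "hand": 0.2},
  {"tx": 0, "ty": 0.0005, "tz": 0.068, "wx": 0, "wy": 0, "wz": 0, "hand": 0.2},
  {"tx": 0, "ty": 0.0005, "tz": 0.068, "wx": 0, "wy": 0, "wz": 0, "hand": 0.2},
])

```text
t: 18.43
tcp_pos: [0.621, -0.0972, 0.022]
orientation: [-0.319, -3.124, 0.003]
force: [0.1, 0.3, -4.7]
grip_width: 0.388
```

drive_tool([
  {"tx": 0, "ty": 0, "tz": 0.0015, "wx": 0, "wy": 0, "wz": 0, "hand": 0.2},
  {"tx": 0, "ty": 0, "tz": 0.0015, "wx": 0, "wy": 0, "wz": 0, "hand": 0.2},
])

```text
t: 18.6
tcp_pos: [0.6214, -0.0967, 0.0216]
orientation: [0.318, 3.125, -0.003]
force: [-1.1, 1.0, -0.2]
grip_width: 0.384
```

Contact with the floor. Release and retreat.

drive_tool([
  {"tx": 0, "ty": 0, "tz": 0, "wx": 0, "wy": 0, "wz": 0, "hand": 0.45},
  {"tx": 0, "ty": 0, "tz": 0, "wx": 0, "wy": 0, "wz": 0, "hand": 0.65},
  {"tx": 0, "ty": 0, "tz": 0, "wx": 0, "wy": 0, "wz": 0, "hand": 0.8},
  {"tx": 0, "ty": 0, "tz": 0, "wx": 0, "wy": 0, "wz": 0, "hand": 0.8},
  {"tx": 0, "ty": 0, "tz": -0.03, "wx": 0, "wy": 0, "wz": 0, "hand": 0.9},
  {"tx": 0, "ty": 0, "tz": -0.07, "wx": 0, "wy": 0, "wz": 0, "hand": 1},
  {"tx": 0, "ty": 0, "tz": -0.11, "wx": 0, "wy": 0, "wz": 0, "hand": 1},
  {"tx": 0.03, "ty": 0, "tz": -0.15, "wx": 0, "wy": 0, "wz": 0, "hand": 1},
  {"tx": 0.07, "ty": 0, "tz": -0.18, "wx": 0, "wy": 0, "wz": 0, "hand": 1},
  {"tx": 0.11, "ty": 0, "tz": -0.2, "wx": 0, "wy": 0, "wz": 0, "hand": 1},
  {"tx": 0.15, "ty": 0, "tz": -0.2, "wx": 0, "wy": 0, "wz": 0, "hand": 1},
  {"tx": 0.15, "ty": 0, "tz": -0.2, "wx": 0, "wy": 0, "wz": 0, "hand": 1},
])

```text
t: 19.6
tcp_pos: [0.4717, -0.0658, 0.2243]
orientation: [0.317, 3.12, -0.001]
force: [-0.2, -0.2, -0.3]
grip_width: 1.005
```

```bash
python3 - <<'E'
from h import *
import pickle
go([])
o=telemetry.get_obs();p=viewer.get_image('wrist'); save(p,'w20.png')
s=viewer.get_image('scene'); cv2.imwrite('pics/s20.png',cv2.resize(s['frame'][120:320,190:450,::-1],None,fx=3,fy=3,interpolation=2))
t=viewer.get_image('top')
exp={'big':(.590,-.279,.027,.04),'small':(.581,.289,.027,.035),'stub':(.649,.1115,.04,.035),'cap':(.622,-.098,.02,.06)}
for n,P,ob in(('wrist',p,o),('scene',s,None),('top',t,None)):
    W=cloud(P,ob)
    for k,(x,y,z0,r) in exp.items():
        q=W[(np.hypot(W[...,0]-x,W[...,1]-y)<r)&(W[...,2]>z0)&(W[...,2]<.13)]
        if len(q)>5: print(n,k,len(q),((q.min(0)+q.max(0))/2).round(4),'z',np.percentile(q[:,2],[50,95,99]).round(4))
        if k=='stub' and len(q)>5:
            for a,b in((.09,.13),(.042,.055)):
                u=q[(q[:,2]>a)&(q[:,2]<b)]; print('  ',a,len(u),((u.min(0)+u.max(0))/2).round(4) if len(u) else '')
E
```

```text
t 19.6 tcp [ 0.4717 -0.0658  0.2243] yaw 78.4 q6 -1.97 F [-0.2 -0.2 -0.3] grip 1.005
wrist big 284 [ 0.5735 -0.2837  0.0336] z [0.0319 0.0372 0.038 ]
wrist small 947 [0.5796 0.2878 0.0339] z [0.0322 0.0373 0.0389]
wrist stub 1223 [0.6423 0.1096 0.0688] z [0.0571 0.0958 0.0967]
   0.09 154 [0.6414 0.1091 0.0937]
   0.042 538 [0.6423 0.1096 0.0485]
wrist cap 1626 [ 0.6194 -0.0954  0.0362] z [0.0496 0.0511 0.0516]
scene big 254 [ 0.5902 -0.2755  0.0347] z [0.0325 0.039  0.0404]
scene small 104 [0.5809 0.2886 0.0328] z [0.0316 0.0358 0.0371]
scene stub 241 [0.6502 0.1095 0.0702] z [0.0574 0.0965 0.0982]
   0.09 55 [0.6491 0.1091 0.0952]
   0.042 108 [0.6502 0.1095 0.0484]
scene cap 342 [ 0.6202 -0.0972  0.0378] z [0.0481 0.0517 0.0527]
top big 132 [ 0.5908 -0.2766  0.038 ] z [0.033  0.0411 0.0435]
top small 68 [0.58   0.287  0.0349] z [0.0317 0.0386 0.0417]
top stub 103 [0.6491 0.1133 0.072 ] z [0.0526 0.0975 0.1022]
   0.09 31 [0.6497 0.1101 0.0969]
   0.042 50 [0.6499 0.1095 0.0487]
top cap 205 [ 0.6217 -0.0937  0.0398] z [0.0468 0.0549 0.0575]
```

View pics/w20.png

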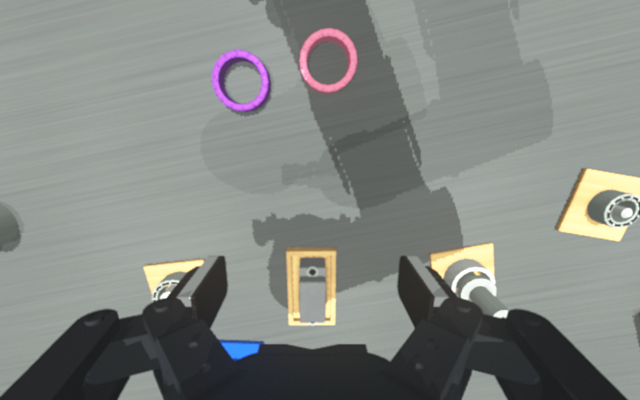

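View pics/s20.png

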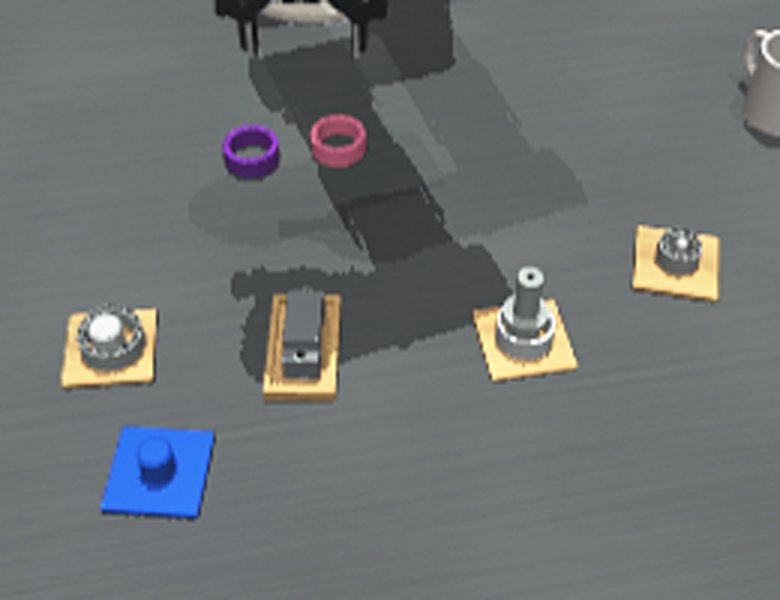

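The views show all four parts seated: bearing tops at about 32 mm, the cap crown at about 50 mm, and the shaft upright with its top at 96 mm. These match the expected heights, so I'm handing in.

drive_tool([
  {"tx": 0, "ty": 0, "tz": 0, "wx": 0, "wy": 0, "wz": 0, "hand": 1},
  {"tx": 0, "ty": 0, "tz": 0, "wx": 0, "wy": 0, "wz": 0, "hand": 1},
])

```text
t: 19.92
tcp_pos: [0.4744, -0.0661, 0.2227]
orientation: [0.316, 3.122, -0.002]
force: [0.3, -0.4, -0.2]
grip_width: 1.001
```

```bash
python3 -c "
from plant import env; print(env.close_job())"
```

```text
the job is handed in; nothing more can be done
None
```

All four parts are in their holders, and I handed the job in at about 20 s with the arm clear of everything. I placed them in the order you named them: big bearing on the fat post, small bearing on the thin post, shaft upright in the tube socket, and cap feet down in the long tray.

- **Seating:** final heights from all three cameras match flat seating. The bearing tops are at about 32 mm, the shaft top at about 96 mm (upright within 1–2 mm), and the cap crown at about 50 mm.
- **Disagreement:** the wrist camera's last positions for the big bearing and the shaft were off by up to 17 mm, probably because the gripper fingers partly blocked the view. The scene and top cameras agreed with the holder centres within 2–4 mm.
- **Forces and untouched items:** the force readings I saw stayed at 7 N or below. I never moved or gripped the mug, the oil can, the pink and purple rings or the blue post, but I did not measure the mug's or the oil can's position at the end.

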